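# Stock the two-tier bathroom box and snap its lid on top

## Robot

A 6-joint arm with a two-finger parallel gripper is mounted at the origin on the work surface. World frame = base frame: x ahead of the robot, y to its left, z up, the work surface at z = 0. Lengths are in mm, angles in rad, forces in N, time in s.
With the tool pointing down it reaches from about 350 to 875 mm from the base axis. Payload 4.2 kg.
Tool frame: the origin (TCP) lies between the finger pads; the fingertips stand 25 mm ahead of it and the grasp point (between the pads) lies 6 mm ahead of it; z points along the fingers, y is the line along which they close (so a half turn about z gives the same grasp; the last joint's range is limited). The gripper opens to 85 mm and grips with 20 to 120 N. Pads are 22 mm wide; open, the fingers measure 114 mm over their backs; the gripper's body (76 mm by 85 mm) begins 54 mm behind the grasp point. The pads swing forward as they close: fully open they stand 13 mm farther back than shut.
Start: joints at [-0.87, 0.385, 0.008, 0, -1.194, -0.259], TCP at [267.241, -564.961, 256.312] pointing down, gripper open.
Joint ranges: [-3.14, 3.14], [-1.21, 2.06], [-1.07, 1.41], [-3.16, 2.05], [-2.99, -0.16], [-3.1, 3.1]. Speed limits (rad/s): [2.79, 2.79, 3.14, 3.14, 3.14, 3.14].

## Interface

Orientations are given as a unit quaternion [x, y, z, w].
In Python, from bench import read_state, imaging, workorder, nets gives the robot as it stands.
- The arm moves only by the tool apply_moves, never from a script. Its argument "rows" is a list of rows, each an object with "hand": the opening, from -1 (shut) to 1 (fully open); "delta_pos": the shift along the tool's x, y, z in mm, a list of three; "yaw": the turn about the tool's z in rad. A call has 1 to 12 rows; each row is the pose to reach, as a shift and turn from the pose commanded when the call began, along the tool's axes at that moment; what a row does not reach only later rows make up. A row lasts 1/12 s, in which the tool goes at most 41.7 mm and 7.16 degrees, less where a joint would pass 70% of its speed; a pose out of reach is approached as far as the arm can. A call with a gripper value outside its range is refused whole. The fingers move at their own pace and stop on an object; the grip force is fixed at half the most. Time passes only in rows, so rows that repeat a pose let the fingers close. It gives the time, the measured TCP pose, the force, the opening and the grip force at its end, in the units of the state.
- read_state(): the state, without advancing time (a new reading comes with each control period).
- imaging.get_image(name): name is "side" or "top"; returns a dict with "pixels" (480x640x3 uint8, red, green, blue), "fx", "fy", "cx", "cy" (pixels), "xyz" and "rotation" of the camera in the world. Camera axes: x right, y down, z forward; pixel columns grow to the right and rows downward; lengths in mm; the calibration is good to about 2 mm. A picture is of the moment at which its call begins. There is no depth.
- workorder.job_done(): hands the job in; it is judged then, once.
Trained networks look in the newest picture that a camera, given by its name, has taken for a name from the list of things; names that differ only in an ending like _2 or _b are one class to them, and where a whole thing is asked for, a point or a joint stands for the part that bears it (a point fixed in the world has none). Each returns a list of dicts, best first, with "score" (0 to 1); they miss things now and then, are a little off and sometimes report something else, mostly with a low value. They report only what shows in the picture. A call takes as long as a camera call.
- nets.find_in(camera, query): "location" ([row, column] in pixels, amid what is visible of it).
- nets.pinpoint(camera, query): "location" ([row, column] in pixels: a listed point, or the origin of a listed thing).
The state is a dict: "clock": time; "joints": joint angles; "joint_vel": joint speeds; "joint_efforts": joint torques, N m; "position": TCP position; "ee_rot": TCP orientation; "contact_force": force on the tool from outside, world axes, zero at the start; "wrist_torque": the same for the moment, N m; "gripper_width": finger opening in mm; "grasp_force": force on a finger pad.
Only numpy, scipy, OpenCV 4.12 (cv2) and the standard library are available. Lean on these libraries where they do the work, as an engineer would, in place of code of your own. Each camera call takes 0.05 s, during which the arm holds its last target. There are 200 camera calls.

## Task

Put the baby creams away in the stacking storage box: squeeze the two orange snap tabs of the white lid together and lift the lid off the aqua box, lay it aside, and put every square cream tub that stands on the counter into the box. Then lower the pale second-tier tray onto the box so that its corner lugs drop into the box's sockets and it sits fully down, and close the top tier with the lid, fully down with both tabs sprung out and caught. Leave the pump bottle, the oil bottle and the big round jar where they stand.

Things in the scene. Friction and masses are not known exactly. Their poses are not given: they have to be found in the camera images.
- base: Open-topped aqua box, the lower tier, fixed on the counter. 200 mm (x) by 140 mm (y) outside, 78 mm tall, walls 5 mm; origin at the centre of its underside, z up.
- base_in (a point): Centre of the box's inner floor, 6 mm above its origin, same axes. Four tubs fit standing with their sides along the box at x = +-46, y = +-30 mm from here, placed with the fingers closing along x. The outer 20 mm of each inner corner are taken up by the sockets.
- base_rim (a point): Middle of the box's mouth, at rim height (78 mm). In each inner corner, centred at x = +-87, y = +-57 mm, is an upright socket 16 mm square and 24 mm deep, open at the rim. At the middle of each long wall (x = 0) a strike lip, 36 mm long, juts inward from y = 65 to 57 mm, its top flush with the rim, 8 mm tall: the lid's catches hold under it.
- tray: Loose pale-aqua second-tier tray, 0.34 kg, 200 mm (x) by 140 mm (y), 50 mm tall, walls and floor 5 mm; origin at the centre of the underside of its floor, z up. Starts on the counter on its lugs, origin 20 mm up. Has the same sockets and strike lips as the box, flush with its own rim. Seated on the box its origin is at base_rim with the same axes (a half turn is as good).
- tray_grip (a point): Middle of the tray's white grip bar, 35 mm above the tray's origin. The bar runs along x, 150 mm long and 12 mm thick (y), from the floor to 46 mm above the origin: pinch it across y here, fingertips no lower than 7 mm above the origin. Cotton pads, soap case and nail brush are fixed in the tray beside it, up to 33 mm high, |x| over 15 mm.
- tray_lug (a point): Tip of the tray's lug at its +x +y corner. Four such lugs at x = +-87, y = +-57 mm reach 20 mm below the tray's origin plane: 12 mm square for the upper 12 mm, 8 mm square below. The lid has the same four lugs.
- lid: White lid, 0.2 kg with its tabs, 200 mm (x) by 140 mm (y), plate 5 mm thick; origin at the centre of the plate's underside, z up. Starts latched on the box, origin at base_rim. Laid on a flat surface it stands on its lugs, origin 20 mm up. Seated on the tray its origin is 50 mm above the tray's origin, same axes (a half turn is as good).
- lid_grip (a point): Point between the lid's two orange thumb tabs, 18 mm above the lid's origin. The tabs stand apart along y, outer faces at y = +-30 mm (60 mm apart; 40 mm when fully squeezed), each 34 mm wide (x) and 6 mm thick, from 5 to 31 mm above the origin. Pinch them across y from above and keep them squeezed (40 N does) while lifting or lowering the lid.
- tab_left (a joint): Travel in m of the snap tab on the lid's +y side: 0 sprung out, 0.010 fully squeezed. Spring 2.5 N at 0, 5 N at 0.010. Its catch runs under the plate out to y = 63.5 mm, top face 10.5 mm and lowest point 19 mm below the lid's origin; fully squeezed it clears the strike lip by 3.5 mm. A ramp under it lets the lid also snap in when pressed straight down.
- tab_right (a joint): The same for the tab on the lid's -y side.
- tub1: Loose square cream tub, yellow with a yellow cap, 44 by 44 mm and 62 mm tall, 0.14 kg, may be absent (None); origin at the centre of its underside, z up, x and y along its flat sides. Starts standing on the counter.
- tub2: Loose square cream tub, coral with an off-white cap, 44 by 44 mm and 62 mm tall, 0.14 kg, may be absent (None); origin at the centre of its underside, z up, x and y along its flat sides. Starts standing on the counter.
- tub3: Loose square cream tub, dull gold with a black cap, 44 by 44 mm and 62 mm tall, 0.14 kg, may be absent (None); origin at the centre of its underside, z up, x and y along its flat sides. Starts standing on the counter.
- tub4: Loose square cream tub, green with a white cap, 44 by 44 mm and 62 mm tall, 0.14 kg, may be absent (None); origin at the centre of its underside, z up, x and y along its flat sides. Starts standing on the counter.
- mat: Thin bamboo mat fixed on the counter, 240 mm (x) by 190 mm (y), 3 mm thick, clear: room to lay the lid down. Origin at the centre of its underside.
- pump_bottle: Bystander: coral pump bottle of baby shampoo, 72 mm across and 177 mm tall; origin at the centre of its underside. Leave it standing where it is.
- oil_bottle: Bystander: amber bottle of baby oil with an orange cap, 54 mm across and 150 mm tall; origin at the centre of its underside. Leave it standing where it is.
- cream_jar: Bystander: big round yellow cream jar, 90 mm across and 80 mm tall; origin at the centre of its underside. Leave it standing where it is.

How it is judged (in metres and radians):
On the way, in this order (a step that is already met when the one before it is completed fails the run):
1. the lid is unlatched and lifted clear of the box (z of lid in the frame of base above 0.105 m and angle between lid's own z axis and vertical below 0.6 rad), for 0.1 s.
2. every tub present is inside the box, before the tray goes on (x of tub1 in the frame of base between -0.095 and 0.095 m and y of tub1 in the frame of base between -0.065 and 0.065 m and z of tub1 in the frame of base between -0.002 and 0.072 m and x of tub2 in the frame of base between -0.095 and 0.095 m and y of tub2 in the frame of base between -0.065 and 0.065 m and z of tub2 in the frame of base between -0.002 and 0.072 m and x of tub3 in the frame of base between -0.095 and 0.095 m and y of tub3 in the frame of base between -0.065 and 0.065 m and z of tub3 in the frame of base between -0.002 and 0.072 m and x of tub4 in the frame of base between -0.095 and 0.095 m and y of tub4 in the frame of base between -0.065 and 0.065 m and z of tub4 in the frame of base between -0.002 and 0.072 m and horizontal distance between tray and base above 0.1 m), for 0.3 s.
3. the tray sits fully down on the box with its lugs in the sockets (horizontal distance between tray and base below 0.005 m and angle between the x axis of tray and the x axis of base, either way round below 0.06 rad and angle between the z axis of tray and the z axis of base, either way round below 0.03 rad and z of tray in the frame of base between 0.075 and 0.081 m), for 0.3 s.
At the end, for the whole second after the job is handed in: Every tub present is inside the box. The tray sits fully down on the box and the lid on the tray (each within 3 mm in height, 5 mm sideways, 0.06 rad in turn, 0.03 rad level, half turns allowed), both tabs sprung out (under 3 mm travel), all at rest, bystanders left in place (all of step 3 and horizontal distance between lid and tray below 0.005 m and angle between the x axis of lid and the x axis of tray, either way round below 0.06 rad and angle between the z axis of lid and the z axis of tray, either way round below 0.03 rad and z of lid in the frame of tray between 0.047 and 0.053 m and value of joint each of tab_left, tab_right below 0.003 m and x of tub1 in the frame of base between -0.095 and 0.095 m and y of tub1 in the frame of base between -0.065 and 0.065 m and z of tub1 in the frame of base between -0.002 and 0.072 m and x of tub2 in the frame of base between -0.095 and 0.095 m and y of tub2 in the frame of base between -0.065 and 0.065 m and z of tub2 in the frame of base between -0.002 and 0.072 m and x of tub3 in the frame of base between -0.095 and 0.095 m and y of tub3 in the frame of base between -0.065 and 0.065 m and z of tub3 in the frame of base between -0.002 and 0.072 m and x of tub4 in the frame of base between -0.095 and 0.095 m and y of tub4 in the frame of base between -0.065 and 0.065 m and z of tub4 in the frame of base between -0.002 and 0.072 m and linear speed of each of lid, tray below 0.02 m/s); the robot touches nothing.
It fails at once if the pump bottle is shoved over 3 cm or knocked over (distance of pump_bottle from where it was at the start of the episode above 0.03 m or angle between pump_bottle's own z axis and vertical above 0.5 rad).
It fails at once if the oil bottle is shoved over 3 cm or knocked over (distance of oil_bottle from where it was at the start of the episode above 0.03 m or angle between oil_bottle's own z axis and vertical above 0.5 rad).
It fails at once if the cream jar is shoved over 3 cm or knocked over (distance of cream_jar from where it was at the start of the episode above 0.03 m or angle between cream_jar's own z axis and vertical above 0.5 rad).
Of tub1, tub2, tub3, tub4 only 2 to 4 are there at a start; the rules pass over those that are not, and their reading is None.
At some moment in a run one of tub1, tub2, tub3, tub4 may be knocked a few centimetres aside while the robot is not near it.
Once in a run the grip may slacken for a moment while it holds something.
It also fails if it takes over 208 s, if anything falls off the work surface, if the arm or the gripper's body presses on something with over 40 N, if the wrist force passes 120 N, or if a joint passes its speed limit or range.

## Working session

There is one attempt and no reset: what is moved stays moved. The work goes in short steps, Python scripts to look and compute and a tool call to move; the robot and the scene stay as the last step left them, time stands still between calls to the robot, and variables do not carry over. Pictures are saved under pics/ and viewed, at most 14 in all, crops included, and the job is handed in when it is done.

Besides the shell and the picture viewer there is one more tool, called by a JSON object that holds its "api" and its "payload", one argument or row to a line. apply_moves: Moves the arm, as the interface text tells. Its arguments: {"type":"object","properties":{"rows":{"type":"array"}},"required":["rows"]}

```bash
ls; mkdir -p pics
python3 - <<'E'
from bench import read_state, imaging, workorder, nets
import cv2
print(read_state())
for c in("top","side"):
    im=imaging.get_image(c); cv2.imwrite(f"pics/{c}0.png",im["pixels"][...,::-1])
    print({k:im[k] for k in im if k!="pixels"})
    for q in["base","base_rim","tray","tray_grip","tray_lug","lid","lid_grip","tub1","tub2","tub3","tub4","mat","pump_bottle","oil_bottle","cream_jar"]:
        print(c,q,[(round(d["score"],2),[round(float(v),1) for v in d["location"]]) for d in nets.pinpoint(c,q)[:2]])
E
```

```text
pics
{'clock': 0.0, 'joints': array([-8.70393249e-01,  3.85551035e-01,  6.62342484e-03, -4.92171076e-04,
       -1.19401506e+00, -2.58617318e-01]), 'joint_vel': array([ 0.00065867,  0.00019058, -0.00023637,  0.00029661,  0.00075987,
       -0.0006318 ]), 'joint_efforts': array([ 2.79264332e-04, -3.92281151e+01,  1.88398004e+01,  4.18615758e+00,
       -4.65505233e-03,  2.92703408e-07]), 'position': array([ 267.01914926, -564.49759838,  255.22494089]), 'ee_rot': array([-2.19012181e-01,  9.75721508e-01,  1.05766361e-03, -2.92172093e-04]), 'contact_force': array([-0.005456  ,  0.44088807, -0.27834835]), 'wrist_torque': array([ 0.06542587, -0.03603727, -0.00399745]), 'grasp_force': 0.0, 'gripper_width': 85.03880784065137}
{'fx': 436.1958470899796, 'fy': 436.1958470899796, 'cx': 315.03060014401535, 'cy': 243.39398019903325, 'xyz': array([ 487.0340447 ,   11.57561428, 1032.5124206 ]), 'rotation': array([ 0.71090202, -0.70025442,  0.04407017, -0.04816515])}
top base []
top base_rim []
top tray [(0.66, [292.7, 445.8]), (0.59, [310.7, 194.2])]
top tray_grip [(0.82, [313.2, 189.8])]
top tray_l
[... 721 characters left out ...]
8,  0.84266934, -0.36858527,  0.1615514 ])}
side base [(0.85, [303.1, 373.6])]
side base_rim []
side tray [(0.68, [426.1, 268.1]), (0.65, [237.3, 448.5])]
side tray_grip [(0.76, [413.2, 262.1])]
side tray_lug []
side lid [(0.62, [269.8, 377.3]), (0.56, [276.8, 374.3])]
side lid_grip [(0.71, [269.1, 376.5])]
side tub1 [(0.67, [283.4, 286.5]), (0.66, [229.3, 359.4])]
side tub2 [(0.67, [283.4, 286.5]), (0.66, [229.3, 359.4])]
side tub3 [(0.67, [283.4, 286.5]), (0.66, [229.3, 359.4])]
side tub4 [(0.67, [283.4, 286.5]), (0.66, [229.3, 359.4])]
side mat [(0.6, [236.8, 448.3])]
side pump_bottle [(0.77, [343.5, 176.0])]
side oil_bottle [(0.98, [194.0, 396.9])]
side cream_jar [(0.82, [223.4, 294.0])]
```

View pics/top0.png

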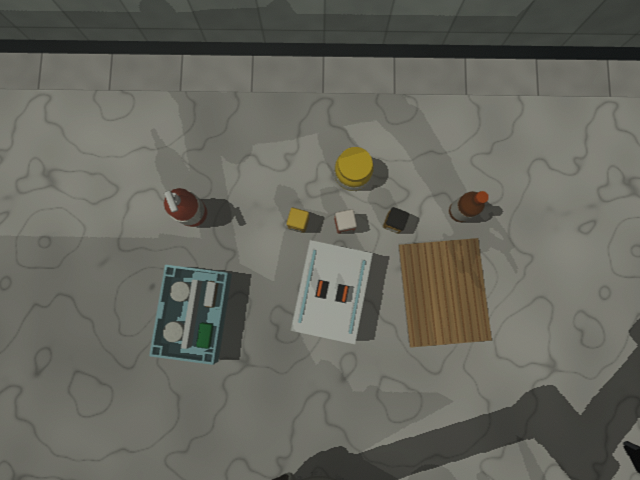

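View pics/side0.png

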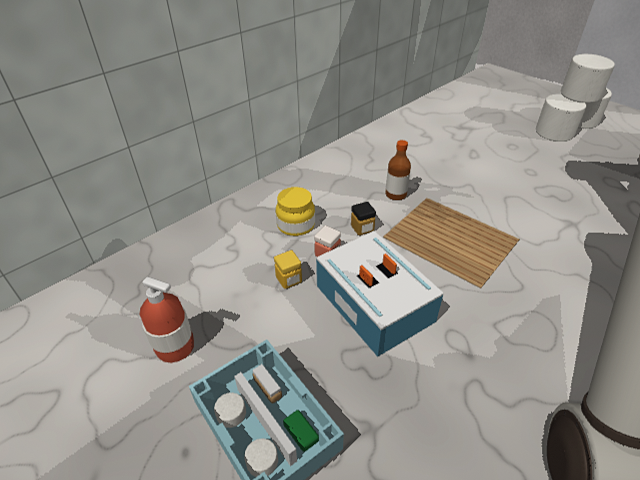

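The top picture shows the tray at about (row 313, col 190), the latched box with its lid at (292, 333), and the mat at (292, 445). Three tubs are present: yellow (219, 298), coral (221, 345) and black-capped gold (219, 398). There is no green tub. Next I'll fit the rectangles.

```bash
cat > h.py <<'E'
from bench import read_state, imaging, workorder, nets
import cv2, numpy as np
from scipy.spatial.transform import Rotation as R
def rot(im):
    q=np.array(im["rotation"]); return R.from_quat(q).as_matrix()
def ray(im,px,z):            # px: N x (col,row) -> world xy on plane z
    px=np.atleast_2d(px).astype(float)
    d=np.c_[(px[:,0]-im["cx"])/im["fx"],(px[:,1]-im["cy"])/im["fy"],np.ones(len(px))]@rot(im).T
    o=im["xyz"]; return o[:2]+d[:,:2]*((z-o[2])/d[:,2])[:,None]
def proj(im,p):
    c=(np.atleast_2d(p)-im["xyz"])@rot(im); return np.c_[c[:,0]/c[:,2]*im["fx"]+im["cx"],c[:,1]/c[:,2]*im["fy"]+im["cy"]]
def mask(im,roi,lo,hi):      # roi r0,r1,c0,c1 ; HSV bounds -> biggest blob
    hsv=cv2.cvtColor(im["pixels"],cv2.COLOR_RGB2HSV); m=cv2.inRange(hsv,np.array(lo),np.array(hi))
    k=np.zeros_like(m); r=roi; k[r[0]:r[1],r[2]:r[3]]=255; m&=k
    n,l,s,c=cv2.connectedComponentsWithStats(m)
    return (l==1+np.argmax(s[1:,4])).astype(np.uint8)
def rect(im,m,z):
    c=max(cv2.findContours(m,cv2.RETR_EXTERNAL,cv2.CHAIN_APPROX_NONE)[0],key=cv2.contourArea)[:,0]
    (cx,cy),(w,h),a=cv2.minAreaRect(ray(im,c,z).astype(np.float32))
    if w<h: w,h,a=h,w,a+90
    return np.round([cx,cy,w,h,(a+90)%180-90],1)
E
python3 - <<'E'
from h import *
im=imaging.get_image("top"); hsv=cv2.cvtColor(im["pixels"],cv2.COLOR_RGB2HSV)
for n,(c,r) in dict(lid=(310,280),tray=(165,310),trayrim2=(220,300),yel=(298,217),cor=(345,219),blk=(398,217),counter=(260,200),mat=(445,290),red=(341,226)).items(): print(n,hsv[r,c],ray(im,(c,r),62).round())
big=cv2.resize(im["pixels"][195:375,140:420],None,fx=2.8,fy=2.8,interpolation=cv2.INTER_CUBIC)
cv2.imwrite("pics/z1.png",big[...,::-1])
s=imaging.get_image("side")
print("tray grip top/side z55",ray(im,(189.8,313.2),55),ray(s,(262.1,413.2),55))
print("lidgrip z96",ray(im,(332.1,291.4),96),ray(s,(376.5,269.1),96))
E
```

```text
lid [65 16 98] [[532.  28.]]
tray [87 46 50] [[462. 346.]]
trayrim2 [89 59 87] [[485. 226.]]
yel [ 24 173 152] [[674.  58.]]
cor [ 22  29 156] [[671. -49.]]
blk [24 32 40] [[ 677. -168.]]
counter [ 30  18 125] [[712. 145.]]
mat [ 16 130  98] [[ 515. -271.]]
red [ 20  29 159] [[655. -40.]]
tray grip top/side z55 [[455.16241441 293.41538729]] [[455.63036548 293.75130774]]
lidgrip z96 [[507.15177168 -20.05625028]] [[508.75477357 -18.08309019]]
```

View pics/z1.png

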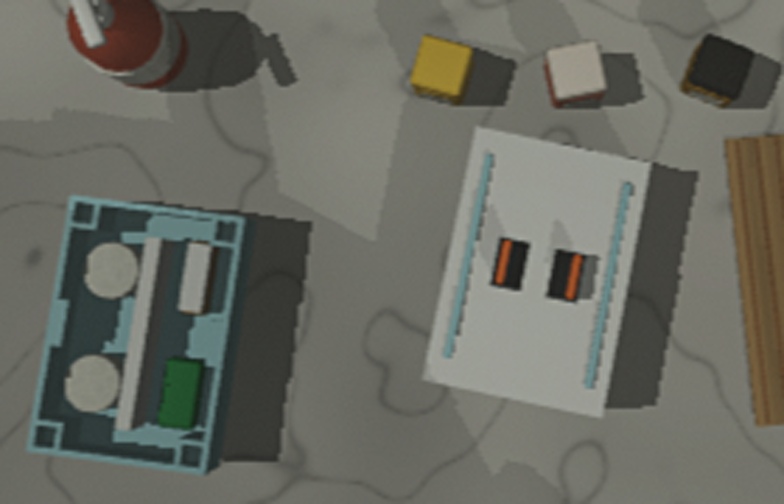

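The enlarged crop shows the lid corners at crop pixels (477,127), (651,163), (604,417), (423,381). The tray rim corners are at (68,195), (245,214), (208,473), (27,451). All three tubs are turned by different angles.

```bash
cat >> h.py <<'E'
from scipy.optimize import least_squares
def fitrect(im,corn,z,L=200,W=140):   # corners in order +x+y,+x-y,-x-y,-x+y
    w=ray(im,corn,z); l=np.array([[L,W],[L,-W],[-L,-W],[-L,W]])/2
    def f(p):
        c,s=np.cos(p[2]),np.sin(p[2]); return (p[:2]+l@np.array([[c,s],[-s,c]])-w).ravel()
    r=least_squares(f,[*w.mean(0),0]); return r.x.round(3),np.abs(r.fun).max().round(1)
E
python3 - <<'E'
from h import *
im=imaging.get_image("top"); o=np.array([140,195])
s=lambda a:np.array(a)/2.8-.5*(1-1/2.8)+o
print("lid",fitrect(im,s([(477,127),(651,163),(604,417),(423,381)]),83))
print("tray",fitrect(im,s([(68,195),(245,214),(208,473),(27,451)]),70))
for n,roi,lo,hi in [("yel",(205,232,285,312),(18,120,120),(32,255,255)),("cor",(205,232,332,358),(0,0,140),(40,45,255)),("blk",(204,236,380,416),(0,0,20),(180,60,58))]:
    m=mask(im,roi,lo,hi); print(n,m.sum(),rect(im,m,62))
roi=im["pixels"][200:240,280:420]; cv2.imwrite("pics/z2.png",cv2.resize(roi,None,fx=5.5,fy=5.5,interpolation=cv2.INTER_CUBIC)[...,::-1])
sd=imaging.get_image("side")
roi=sd["pixels"][190:300,260:400]; cv2.imwrite("pics/z3.png",cv2.resize(roi,None,fx=5,fy=5,interpolation=cv2.INTER_CUBIC)[...,::-1])
for a in [nets.find_in("top",q)[:3] for q in("pump_bottle","oil_bottle","cream_jar")]: print([(d["score"],d["location"]) for d in a])
print(R.from_quat(read_state()["ee_rot"]).as_matrix().round(2))
E
```

```text
lid (array([ 5.0786e+02, -2.0574e+01, -1.8600e-01]), np.float64(1.0))
tray (array([ 4.55892e+02,  2.91607e+02, -9.90000e-02]), np.float64(0.8))
yel 314 [672.1  60.3  40.6  40.2 -14.4]
cor 284 [670.3 -49.8  38.6  38.1 -77.1]
blk 353 [ 674.2 -167.6   43.3   42.5   68.6]
[(0.77, [208.9, 186.9])]
[(0.96, [206.6, 468.9])]
[(0.78, [168.1, 352.0])]
[[-0.9  -0.43  0.  ]
 [-0.43  0.9  -0.  ]
 [-0.   -0.   -1.  ]]
```

View pics/z2.png

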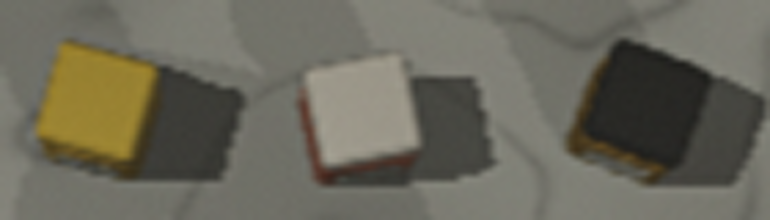

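```bash
cat >> h.py <<'E'
def go(x=None,y=None,z=None,jaw=None):  # world TCP target -> row numbers (from measured pose)
    s=read_state(); M=R.from_quat(s["ee_rot"]).as_matrix(); p=s["position"]
    t=np.array([a if a is not None else b for a,b in zip((x,y,z),p)],float)
    cur=np.degrees(np.arctan2(M[1,1],M[0,1]))
    yaw=0 if jaw is None else -np.radians((jaw-cur+90)%180-90)
    print("pos",p.round(1),"jaw",cur.round(2),"w",round(s["gripper_width"],1),"gf",round(s["grasp_force"],1),"F",s["contact_force"].round(1),"t",round(s["clock"],1))
    print("delta",(M.T@(t-p)).round(1).tolist(),"yaw",round(yaw,3))
E
python3 - <<'E'
from h import *
im=imaging.get_image("top")
m=mask(im,(230,355,390,500),(10,90,60),(25,200,200)); print("mat",rect(im,m,3))
print("jar",ray(im,(352,168),50),"pump",ray(im,(186.9,208.9),80),"oil",ray(im,(468.9,206.6),75))
go(508,-20,180,79.34)
E
```

```text
mat [ 513.2 -285.7  239.3  189.4    5.7]
jar [[793.91116314 -64.8972981 ]] pump [[685.3465596  304.81047528]] oil [[ 700.70154127 -324.47599357]]
pos [ 267.2 -565.   256.3] jaw 115.31 w 85.1 gf 0.0 F [ 0.6 -0.6  0.3] t 2.0
delta [-450.6, 389.7, 76.3] yaw 0.628
```

{"api": "apply_moves", "payload": {
  "rows": [
    {"hand": 1,"delta_pos": [-225,195,0],"yaw": 0.3},
    {"hand": 1,"delta_pos": [-450.6,389.7,0],"yaw": 0.628},
    {"hand": 1,"delta_pos": [-450.6,389.7,0],"yaw": 0.628},
    {"hand": 1,"delta_pos": [-450.6,389.7,0],"yaw": 0.628},
    {"hand": 1,"delta_pos": [-450.6,389.7,0],"yaw": 0.628},
    {"hand": 1,"delta_pos": [-450.6,389.7,0],"yaw": 0.628},
    {"hand": 1,"delta_pos": [-450.6,389.7,0],"yaw": 0.628},
    {"hand": 1,"delta_pos": [-450.6,389.7,0],"yaw": 0.628},
    {"hand": 1,"delta_pos": [-450.6,389.7,0],"yaw": 0.628},
    {"hand": 1,"delta_pos": [-450.6,389.7,0],"yaw": 0.628},
    {"hand": 1,"delta_pos": [-450.6,389.7,0],"yaw": 0.628},
    {"hand": 1,"delta_pos": [-450.6,389.7,0],"yaw": 0.628}
  ]
}}

```text
clock: 3.0
position: [463.5, -119.8, 256.9]
ee_rot: [0.093, 0.996, 0.0, 0.001]
contact_force: [0.8, -0.5, -0.3]
gripper_width: 85.2
grasp_force: 0.0
```

```bash
python3 -c "
from h import *
go(508,-20,150,79.34)"
```

```text
pos [ 463.5 -119.8  256.9] jaw 79.35 w 85.2 gf 0.0 F [ 0.8 -0.5 -0.3] t 3.0
delta [-25.1, 106.3, 106.9] yaw 0.0
```

{"api": "apply_moves", "payload": {
  "rows": [
    {"hand": 1,"delta_pos": [-25,106,50],"yaw": 0},
    {"hand": 1,"delta_pos": [-25,106,50],"yaw": 0},
    {"hand": 1,"delta_pos": [-25,106,100],"yaw": 0},
    {"hand": 1,"delta_pos": [-25,106,100],"yaw": 0},
    {"hand": 1,"delta_pos": [-25,106,107],"yaw": 0},
    {"hand": 1,"delta_pos": [-25,106,107],"yaw": 0},
    {"hand": 1,"delta_pos": [-25,106,107],"yaw": 0}
  ]
}}

```text
clock: 3.58
position: [507.7, -22.7, 150.0]
ee_rot: [0.093, 0.996, -0.0, 0.0]
contact_force: [0.3, -0.6, 0.6]
gripper_width: 85.2
grasp_force: 0.0
```

```bash
python3 -c "
from h import *
go(508,-20,111,79.34)"
```

```text
pos [507.7 -22.7 150. ] jaw 79.35 w 85.2 gf 0.0 F [ 0.3 -0.6  0.6] t 3.6
delta [0.3, 2.7, 39.0] yaw 0.0
```

{"api": "apply_moves", "payload": {
  "rows": [
    {"hand": 1,"delta_pos": [0.3,2.7,15],"yaw": 0},
    {"hand": 1,"delta_pos": [0.3,2.7,25],"yaw": 0},
    {"hand": 1,"delta_pos": [0.3,2.7,34],"yaw": 0},
    {"hand": 1,"delta_pos": [0.3,2.7,39],"yaw": 0},
    {"hand": 1,"delta_pos": [0.3,2.7,39],"yaw": 0},
    {"hand": 1,"delta_pos": [0.3,2.7,39],"yaw": 0}
  ]
}}

```text
clock: 4.08
position: [507.7, -19.9, 110.6]
ee_rot: [0.093, 0.996, -0.0, 0.0]
contact_force: [-0.3, -1.1, -0.4]
gripper_width: 85.7
grasp_force: 0.0
```

{"api": "apply_moves", "payload": {
  "rows": [
    {"hand": 0.5,"delta_pos": [0,0,0],"yaw": 0},
    {"hand": 0.3,"delta_pos": [0,0,0],"yaw": 0},
    {"hand": 0.1,"delta_pos": [0,0,0],"yaw": 0},
    {"hand": -0.2,"delta_pos": [0,0,0],"yaw": 0},
    {"hand": -0.6,"delta_pos": [0,0,0],"yaw": 0},
    {"hand": -1,"delta_pos": [0,0,0],"yaw": 0},
    {"hand": -1,"delta_pos": [0,0,0],"yaw": 0},
    {"hand": -1,"delta_pos": [0,0,0],"yaw": 0},
    {"hand": -1,"delta_pos": [0,0,0],"yaw": 0},
    {"hand": -1,"delta_pos": [0,0,0],"yaw": 0},
    {"hand": -1,"delta_pos": [0,0,0],"yaw": 0},
    {"hand": -1,"delta_pos": [0,0,0],"yaw": 0}
  ]
}}

```text
clock: 5.08
position: [508.3, -19.8, 112.6]
ee_rot: [0.093, 0.996, -0.0, 0.001]
contact_force: [-3.2, -1.8, 13.0]
gripper_width: 36.9
grasp_force: 61.0
```

Run:
```python
from h import *
go(508,-20,111,79.34)
im=imaging.get_image("side");cv2.imwrite("pics/s1.png",im["pixels"][...,::-1])
```

```text
pos [508.3 -19.8 112.6] jaw 79.37 w 36.9 gf 61.0 F [-3.2 -1.8 13. ] t 5.1
delta [0.3, -0.3, 1.6] yaw 0.001
```

View pics/s1.png

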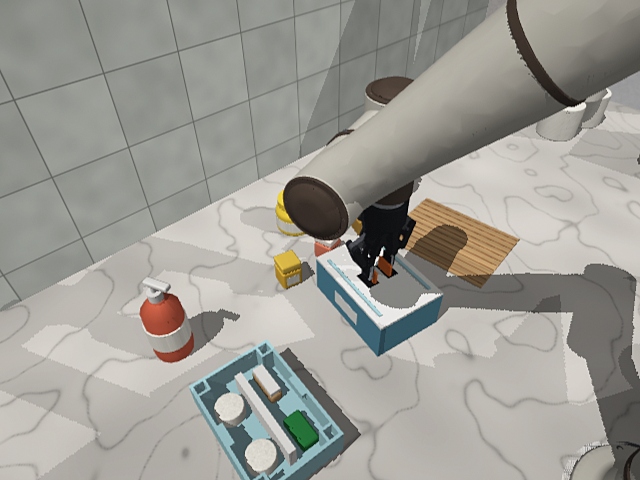

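The fingers are on the two orange tabs near pixel (265, 375). The width reads 37 mm with 61 N, so the tabs are squeezed. I'll lift.

{"api": "apply_moves", "payload": {
  "rows": [
    {"hand": -1,"delta_pos": [0,0,-3],"yaw": 0},
    {"hand": -1,"delta_pos": [0,0,-8],"yaw": 0},
    {"hand": -1,"delta_pos": [0,0,-15],"yaw": 0},
    {"hand": -1,"delta_pos": [0,0,-23],"yaw": 0},
    {"hand": -1,"delta_pos": [0,0,-32],"yaw": 0},
    {"hand": -1,"delta_pos": [0,0,-42],"yaw": 0},
    {"hand": -1,"delta_pos": [0,0,-52],"yaw": 0},
    {"hand": -1,"delta_pos": [0,0,-62],"yaw": 0},
    {"hand": -1,"delta_pos": [0,0,-70],"yaw": 0},
    {"hand": -1,"delta_pos": [0,0,-70],"yaw": 0},
    {"hand": -1,"delta_pos": [0,0,-70],"yaw": 0},
    {"hand": -1,"delta_pos": [0,0,-70],"yaw": 0}
  ]
}}

```text
clock: 6.13
position: [507.1, -19.6, 180.0]
ee_rot: [0.093, 0.996, -0.0, -0.0]
contact_force: [-0.4, -0.5, -2.3]
gripper_width: 37.1
grasp_force: 60.9
```

Run:
```python
from h import *
go(513,-285,180,79.34)
im=imaging.get_image("side")
cv2.imwrite("pics/s2.png",im["pixels"][...,::-1])
for c in("side",):
  print([(d["score"],d["location"]) for d in nets.pinpoint(c,"lid")[:2]])
```

```text
pos [507.1 -19.6 180. ] jaw 79.31 w 37.1 gf 60.9 F [-0.4 -0.5 -2.3] t 6.1
delta [-55.0, -259.7, -0.0] yaw -0.0
[(0.75, [252.3, 379.0])]
```

View pics/s2.png

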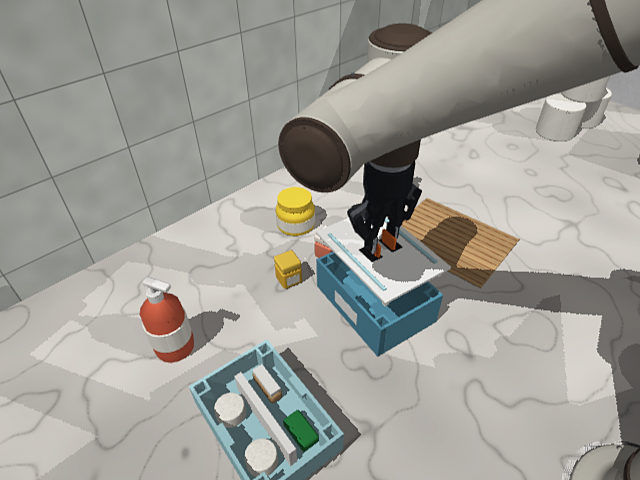

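The lid is off the box and hanging in the gripper around pixel (260, 385). I'll raise it and carry it over to the mat.

{"api": "apply_moves", "payload": {
  "rows": [
    {"hand": -1,"delta_pos": [0,0,-20],"yaw": 0},
    {"hand": -1,"delta_pos": [0,-10,-40],"yaw": 0},
    {"hand": -1,"delta_pos": [-8,-35,-40],"yaw": 0},
    {"hand": -1,"delta_pos": [-14,-65,-40],"yaw": 0},
    {"hand": -1,"delta_pos": [-21,-98,-40],"yaw": 0},
    {"hand": -1,"delta_pos": [-28,-132,-40],"yaw": 0},
    {"hand": -1,"delta_pos": [-35,-166,-40],"yaw": 0},
    {"hand": -1,"delta_pos": [-43,-200,-40],"yaw": 0},
    {"hand": -1,"delta_pos": [-49,-230,-40],"yaw": 0},
    {"hand": -1,"delta_pos": [-53,-250,-40],"yaw": 0},
    {"hand": -1,"delta_pos": [-55,-260,-40],"yaw": 0},
    {"hand": -1,"delta_pos": [-55,-260,-40],"yaw": 0}
  ]
}}

```text
clock: 7.23
position: [513.0, -287.0, 219.2]
ee_rot: [0.094, 0.996, 0.0, -0.001]
contact_force: [0.1, 0.2, -2.2]
gripper_width: 36.6
grasp_force: 60.9
```

```bash
python3 -c "
from h import *
go(513,-285,61,79.34)"
```

```text
pos [ 513.  -287.   219.2] jaw 79.16 w 36.6 gf 60.9 F [ 0.1  0.2 -2.2] t 7.2
delta [0.1, 2.0, 158.2] yaw -0.003
```

{"api": "apply_moves", "payload": {
  "rows": [
    {"hand": -1,"delta_pos": [0,2,25],"yaw": 0},
    {"hand": -1,"delta_pos": [0,2,55],"yaw": 0},
    {"hand": -1,"delta_pos": [0,2,85],"yaw": 0},
    {"hand": -1,"delta_pos": [0,2,110],"yaw": 0},
    {"hand": -1,"delta_pos": [0,2,130],"yaw": 0},
    {"hand": -1,"delta_pos": [0,2,142],"yaw": 0},
    {"hand": -1,"delta_pos": [0,2,148],"yaw": 0},
    {"hand": -1,"delta_pos": [0,2,152],"yaw": 0},
    {"hand": -1,"delta_pos": [0,2,155],"yaw": 0},
    {"hand": -1,"delta_pos": [0,2,158],"yaw": 0},
    {"hand": -1,"delta_pos": [0,2,159],"yaw": 0},
    {"hand": -1,"delta_pos": [0,2,159],"yaw": 0}
  ]
}}

```text
clock: 8.23
position: [514.1, -283.3, 61.8]
ee_rot: [0.093, 0.996, -0.0, 0.0]
contact_force: [0.2, -0.1, -1.8]
gripper_width: 36.6
grasp_force: 60.9
```

{"api": "apply_moves", "payload": {
  "rows": [
    {"hand": -1,"delta_pos": [0,0,1],"yaw": 0},
    {"hand": -1,"delta_pos": [0,0,2],"yaw": 0},
    {"hand": -1,"delta_pos": [0,0,2],"yaw": 0}
  ]
}}

```text
clock: 8.48
position: [513.8, -283.4, 59.5]
ee_rot: [0.093, 0.996, 0.0, 0.0]
contact_force: [0.0, 0.2, -2.3]
gripper_width: 36.8
grasp_force: 60.9
```

{"api": "apply_moves", "payload": {
  "rows": [
    {"hand": -1,"delta_pos": [0,0,1],"yaw": 0},
    {"hand": -1,"delta_pos": [0,0,2],"yaw": 0},
    {"hand": -1,"delta_pos": [0,0,2.5],"yaw": 0},
    {"hand": -1,"delta_pos": [0,0,2.5],"yaw": 0}
  ]
}}

```text
clock: 8.82
position: [514.0, -283.4, 57.8]
ee_rot: [0.093, 0.996, -0.0, 0.0]
contact_force: [-1.4, 1.0, 5.0]
gripper_width: 37.0
grasp_force: 62.7
```

{"api": "apply_moves", "payload": {
  "rows": [
    {"hand": 0,"delta_pos": [0,0,0],"yaw": 0},
    {"hand": 0.5,"delta_pos": [0,0,0],"yaw": 0},
    {"hand": 0.9,"delta_pos": [0,0,0],"yaw": 0},
    {"hand": 0.9,"delta_pos": [0,0,0],"yaw": 0},
    {"hand": 0.9,"delta_pos": [0,0,0],"yaw": 0},
    {"hand": 0.9,"delta_pos": [0,0,0],"yaw": 0},
    {"hand": 0.9,"delta_pos": [0,0,-30],"yaw": 0},
    {"hand": 0.9,"delta_pos": [0,0,-70],"yaw": 0},
    {"hand": 0.9,"delta_pos": [0,0,-110],"yaw": 0},
    {"hand": 0.9,"delta_pos": [0,0,-150],"yaw": 0},
    {"hand": 0.9,"delta_pos": [0,0,-190],"yaw": 0},
    {"hand": 0.9,"delta_pos": [0,0,-190],"yaw": 0}
  ]
}}

```text
clock: 9.82
position: [517.7, -285.3, 257.1]
ee_rot: [0.092, 0.996, -0.003, 0.009]
contact_force: [1.0, -1.0, 2.0]
gripper_width: 81.1
grasp_force: 0.0
```

Run:
```python
from h import *
for n,roi,lo,hi in [("yel",(205,232,285,312),(18,120,120),(32,255,255)),("cor",(205,232,332,358),(0,0,140),(40,45,255)),("blk",(204,236,380,416),(0,0,20),(180,60,58))]:
    im=imaging.get_image("top"); m=mask(im,roi,lo,hi); print(n,m.sum(),rect(im,m,62))
print([(round(d["score"],2),d["location"]) for d in nets.pinpoint("side","tub1")])
go(673,-167,170,-21)
cv2.imwrite("pics/t2.png",im["pixels"][...,::-1])
```

```text
yel 318 [672.1  60.3  41.   40.2 -14.7]
cor 303 [670.3 -49.3  39.5  39.5  12.3]
blk 376 [ 669.7 -152.    77.3   34.5  -12.8]
[(0.71, [279.7, 284.5]), (0.57, [251.1, 327.4])]
pos [ 513.2 -283.   245.9] jaw 79.31 w 81.0 gf 0.0 F [-1.3 -0.8 -1.3] t 10.0
delta [-135.7, 143.5, 75.8] yaw -1.391
```

View pics/t2.png

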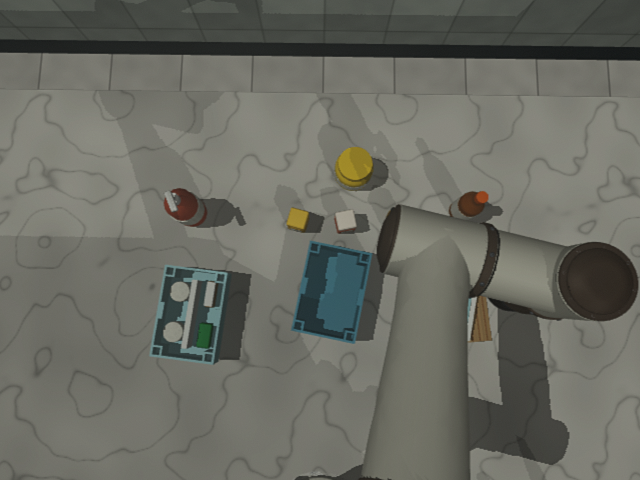

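The box is open and empty, centred near (292, 332) in the top view. The yellow tub at (219, 298) and the coral one at (221, 345) are unmoved, and the arm hides the black one. I'll take coral first.

```bash
python3 -c "
from h import *
go(670,-49.5,150,12.5)"
```

```text
pos [ 513.2 -283.   245.9] jaw 79.31 w 81.0 gf 0.0 F [-1.3 -0.8 -1.3] t 10.0
delta [-111.0, 258.4, 95.9] yaw 1.166
```

{"api": "apply_moves", "payload": {
  "rows": [
    {"hand": 0.6,"delta_pos": [-10,20,0],"yaw": -0.12},
    {"hand": 0.6,"delta_pos": [-20,50,0],"yaw": -0.24},
    {"hand": 0.6,"delta_pos": [-35,80,0],"yaw": -0.36},
    {"hand": 0.6,"delta_pos": [-45,105,0],"yaw": -0.48},
    {"hand": 0.6,"delta_pos": [-56,130,0],"yaw": -0.6},
    {"hand": 0.6,"delta_pos": [-67,155,0],"yaw": -0.72},
    {"hand": 0.6,"delta_pos": [-78,180,0],"yaw": -0.84},
    {"hand": 0.6,"delta_pos": [-88,205,0],"yaw": -0.96},
    {"hand": 0.6,"delta_pos": [-100,230,0],"yaw": -1.08},
    {"hand": 0.6,"delta_pos": [-111,258,0],"yaw": -1.2},
    {"hand": 0.6,"delta_pos": [-111,258,20],"yaw": -1.32},
    {"hand": 0.6,"delta_pos": [-111,258,40],"yaw": -1.44}
  ]
}}

```text
clock: 11.02
position: [671.4, -48.4, 204.7]
ee_rot: [-0.59, 0.807, 0.0, -0.0]
contact_force: [-0.8, 0.2, -1.3]
gripper_width: 68.2
grasp_force: 0.0
```

{"api": "apply_moves", "payload": {
  "rows": [
    {"hand": 0.6,"delta_pos": [0,0,0],"yaw": -0.12},
    {"hand": 0.6,"delta_pos": [0,0,10],"yaw": -0.24},
    {"hand": 0.6,"delta_pos": [0,0,30],"yaw": -0.36},
    {"hand": 0.6,"delta_pos": [0,0,50],"yaw": -0.48},
    {"hand": 0.6,"delta_pos": [0,0,60],"yaw": -0.53},
    {"hand": 0.6,"delta_pos": [0,0,60],"yaw": -0.53},
    {"hand": 0.6,"delta_pos": [0,0,60],"yaw": -0.53},
    {"hand": 0.6,"delta_pos": [0,0,60],"yaw": -0.53}
  ]
}}

```text
clock: 11.68
position: [670.9, -50.4, 146.7]
ee_rot: [0.778, -0.628, 0.0, 0.0]
contact_force: [-0.3, -0.0, 1.0]
gripper_width: 68.5
grasp_force: 0.0
```

```bash
python3 -c "
from h import *
go(670,-49.5,46,12.5)"
```

```text
pos [670.9 -50.4 146.7] jaw -167.85 w 68.5 gf 0.0 F [-0.3 -0.   1. ] t 11.7
delta [-1.1, 0.7, 100.7] yaw -0.006
```

{"api": "apply_moves", "payload": {
  "rows": [
    {"hand": 0.6,"delta_pos": [-1,0.7,35],"yaw": 0},
    {"hand": 0.6,"delta_pos": [-1,0.7,65],"yaw": 0},
    {"hand": 0.6,"delta_pos": [-1,0.7,90],"yaw": 0},
    {"hand": 0.6,"delta_pos": [-1,0.7,101],"yaw": 0},
    {"hand": 0.6,"delta_pos": [-1,0.7,101],"yaw": 0},
    {"hand": 0.2,"delta_pos": [-1,0.7,101],"yaw": 0},
    {"hand": -0.2,"delta_pos": [-1,0.7,101],"yaw": 0},
    {"hand": -0.5,"delta_pos": [-1,0.7,101],"yaw": 0},
    {"hand": -1,"delta_pos": [-1,0.7,101],"yaw": 0},
    {"hand": -1,"delta_pos": [-1,0.7,101],"yaw": 0},
    {"hand": -1,"delta_pos": [-1,0.7,101],"yaw": 0},
    {"hand": -1,"delta_pos": [-1,0.7,101],"yaw": 0}
  ]
}}

```text
clock: 12.68
position: [670.4, -49.4, 47.4]
ee_rot: [0.778, -0.628, 0.001, -0.001]
contact_force: [-1.1, 1.3, 6.2]
gripper_width: 43.4
grasp_force: 61.8
```

{"api": "apply_moves", "payload": {
  "rows": [
    {"hand": -1,"delta_pos": [0,0,-15],"yaw": 0},
    {"hand": -1,"delta_pos": [0,0,-40],"yaw": 0},
    {"hand": -1,"delta_pos": [0,0,-75],"yaw": 0.1},
    {"hand": -1,"delta_pos": [0,0,-105],"yaw": 0.2},
    {"hand": -1,"delta_pos": [0,0,-115],"yaw": 0.3},
    {"hand": -1,"delta_pos": [0,0,-115],"yaw": 0.4},
    {"hand": -1,"delta_pos": [0,0,-115],"yaw": 0.4}
  ]
}}

```text
clock: 13.27
position: [669.5, -49.4, 161.6]
ee_rot: [-0.637, 0.771, 0.0, 0.001]
contact_force: [-0.2, -0.4, -2.3]
gripper_width: 43.4
grasp_force: 61.2
```

Run:
```python
from h import *
go(468.3,18,150,-10.66)
im=imaging.get_image("top")
roi=im["pixels"][195:375,140:420]; cv2.imwrite("pics/z4.png",cv2.resize(roi,None,fx=2.8,fy=2.8,interpolation=cv2.INTER_CUBIC)[...,::-1])
```

```text
pos [669.5 -49.4 161.6] jaw 169.17 w 43.4 gf 61.2 F [-0.2 -0.4 -2.3] t 13.3
delta [-28.4, 210.3, 11.5] yaw -0.003
```

View pics/z4.png

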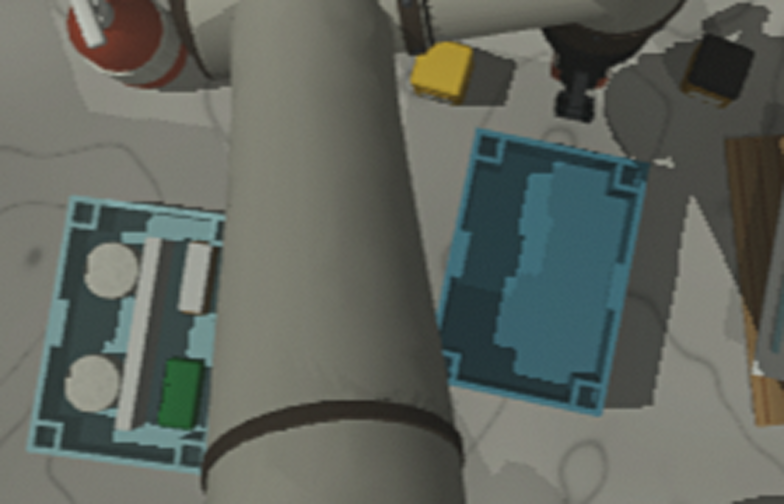

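The coral tub is gripped (43 mm wide). The box rim is in view with corners at crop pixels (478,128), (649,163) and (601,414). The yellow and black tubs are unmoved. I'll carry coral into the box.

{"api": "apply_moves", "payload": {
  "rows": [
    {"hand": -1,"delta_pos": [-4,20,0],"yaw": 0},
    {"hand": -1,"delta_pos": [-7,50,0],"yaw": 0},
    {"hand": -1,"delta_pos": [-11,80,0],"yaw": 0},
    {"hand": -1,"delta_pos": [-15,112,0],"yaw": 0},
    {"hand": -1,"delta_pos": [-19,145,0],"yaw": 0},
    {"hand": -1,"delta_pos": [-24,175,0],"yaw": 0},
    {"hand": -1,"delta_pos": [-27,200,0],"yaw": 0},
    {"hand": -1,"delta_pos": [-28.5,210,0],"yaw": 0},
    {"hand": -1,"delta_pos": [-28.5,210,0],"yaw": 0},
    {"hand": -1,"delta_pos": [-28.5,210,0],"yaw": 0}
  ]
}}

```text
clock: 14.15
position: [469.0, 17.7, 160.8]
ee_rot: [-0.639, 0.769, -0.0, 0.0]
contact_force: [0.3, 0.7, -1.3]
gripper_width: 43.3
grasp_force: 61.6
```

```bash
python3 -c "
from h import *
go(468.3,18,55.5,-10.66)"
```

```text
pos [469.   17.7 160.8] jaw 169.42 w 43.3 gf 61.6 F [ 0.3  0.7 -1.3] t 14.2
delta [-0.2, 0.8, 105.3] yaw 0.001
```

{"api": "apply_moves", "payload": {
  "rows": [
    {"hand": -1,"delta_pos": [0,0.8,25],"yaw": 0},
    {"hand": -1,"delta_pos": [0,0.8,50],"yaw": 0},
    {"hand": -1,"delta_pos": [0,0.8,72],"yaw": 0},
    {"hand": -1,"delta_pos": [0,0.8,88],"yaw": 0},
    {"hand": -1,"delta_pos": [0,0.8,98],"yaw": 0},
    {"hand": -1,"delta_pos": [0,0.8,103],"yaw": 0},
    {"hand": -1,"delta_pos": [0,0.8,105],"yaw": 0},
    {"hand": -1,"delta_pos": [0,0.8,107],"yaw": 0},
    {"hand": -1,"delta_pos": [0,0.8,107],"yaw": 0}
  ]
}}

```text
clock: 14.9
position: [470.7, 17.9, 54.9]
ee_rot: [-0.639, 0.769, -0.001, 0.002]
contact_force: [2.2, -1.1, 2.0]
gripper_width: 43.2
grasp_force: 61.6
```

{"api": "apply_moves", "payload": {
  "rows": [
    {"hand": 0.1,"delta_pos": [0,0,0],"yaw": 0},
    {"hand": 0.25,"delta_pos": [0,0,0],"yaw": 0},
    {"hand": 0.25,"delta_pos": [0,0,0],"yaw": 0},
    {"hand": 0.25,"delta_pos": [0,0,0],"yaw": 0},
    {"hand": 0.25,"delta_pos": [0,0,0],"yaw": 0},
    {"hand": 0.25,"delta_pos": [0,0,-25],"yaw": 0},
    {"hand": 0.25,"delta_pos": [0,0,-60],"yaw": 0},
    {"hand": 0.25,"delta_pos": [0,0,-100],"yaw": 0},
    {"hand": 0.6,"delta_pos": [0,0,-120],"yaw": 0},
    {"hand": 0.6,"delta_pos": [0,0,-120],"yaw": 0}
  ]
}}

```text
clock: 15.73
position: [471.0, 18.5, 179.1]
ee_rot: [-0.638, 0.77, -0.002, 0.005]
contact_force: [0.9, 0.2, -0.5]
gripper_width: 68.5
grasp_force: 0.0
```

Run:
```python
from h import *
im=imaging.get_image("top")
for n,roi,lo,hi in [("yel",(205,232,285,312),(18,120,120),(32,255,255)),("blk",(204,236,380,416),(0,0,20),(180,60,45))]:
    m=mask(im,roi,lo,hi); print(n,m.sum(),rect(im,m,62))
go(672,60,150,-14.5)
```

```text
yel 319 [672.2  60.2  40.9  40.5 -15.3]
blk 332 [ 674.1 -166.4   41.6   41.2  -20.4]
pos [469.4  18.2 176.5] jaw 169.28 w 68.4 gf 0.0 F [ 0.1  0.7 -0.3] t 15.8
delta [-78.7, -191.2, 27.8] yaw 0.066
```

{"api": "apply_moves", "payload": {
  "rows": [
    {"hand": 0.6,"delta_pos": [-15,-35,0],"yaw": 0.066},
    {"hand": 0.6,"delta_pos": [-30,-72,0],"yaw": 0.066},
    {"hand": 0.6,"delta_pos": [-45,-108,0],"yaw": 0.066},
    {"hand": 0.6,"delta_pos": [-59,-144,0],"yaw": 0.066},
    {"hand": 0.6,"delta_pos": [-72,-175,10],"yaw": 0.066},
    {"hand": 0.6,"delta_pos": [-78.5,-191,28],"yaw": 0.066},
    {"hand": 0.6,"delta_pos": [-78.5,-191,28],"yaw": 0.066},
    {"hand": 0.6,"delta_pos": [-78.5,-191,28],"yaw": 0.066},
    {"hand": 0.6,"delta_pos": [-78.5,-191,28],"yaw": 0.066}
  ]
}}

```text
clock: 16.53
position: [669.2, 59.0, 144.6]
ee_rot: [-0.612, 0.791, 0.001, -0.001]
contact_force: [-0.1, 0.1, 0.3]
gripper_width: 68.4
grasp_force: 0.0
```

```bash
python3 -c "
from h import *
go(671.5,60,46,-14.5)"
```

```text
pos [669.2  59.  144.6] jaw 165.5 w 68.4 gf 0.0 F [-0.1  0.1  0.3] t 16.5
delta [-1.7, -2.3, 98.6] yaw 0.0
```

{"api": "apply_moves", "payload": {
  "rows": [
    {"hand": 0.6,"delta_pos": [-1.5,-2,30],"yaw": 0},
    {"hand": 0.6,"delta_pos": [-1.5,-2,60],"yaw": 0},
    {"hand": 0.6,"delta_pos": [-1.5,-2,85],"yaw": 0},
    {"hand": 0.6,"delta_pos": [-1.5,-2,97],"yaw": 0},
    {"hand": 0.6,"delta_pos": [-1.5,-2,97],"yaw": 0},
    {"hand": 0.2,"delta_pos": [-1.5,-2,97],"yaw": 0},
    {"hand": -0.2,"delta_pos": [-1.5,-2,97],"yaw": 0},
    {"hand": -0.5,"delta_pos": [-1.5,-2,97],"yaw": 0},
    {"hand": -1,"delta_pos": [-1.5,-2,97],"yaw": 0},
    {"hand": -1,"delta_pos": [-1.5,-2,97],"yaw": 0},
    {"hand": -1,"delta_pos": [-1.5,-2,97],"yaw": 0},
    {"hand": -1,"delta_pos": [-1.5,-2,97],"yaw": 0}
  ]
}}

```text
clock: 17.53
position: [674.0, 60.8, 51.6]
ee_rot: [-0.613, 0.79, -0.001, 0.002]
contact_force: [-1.4, -0.0, 6.7]
gripper_width: 43.3
grasp_force: 62.1
```

{"api": "apply_moves", "payload": {
  "rows": [
    {"hand": -1,"delta_pos": [0,0,-15],"yaw": 0},
    {"hand": -1,"delta_pos": [0,0,-40],"yaw": 0},
    {"hand": -1,"delta_pos": [0,0,-75],"yaw": 0},
    {"hand": -1,"delta_pos": [0,0,-105],"yaw": 0},
    {"hand": -1,"delta_pos": [0,0,-115],"yaw": -0.066},
    {"hand": -1,"delta_pos": [0,0,-115],"yaw": -0.066},
    {"hand": -1,"delta_pos": [0,0,-115],"yaw": -0.066}
  ]
}}

```text
clock: 18.12
position: [672.0, 60.4, 163.9]
ee_rot: [-0.637, 0.771, 0.0, 0.0]
contact_force: [-1.0, -0.8, -2.6]
gripper_width: 43.2
grasp_force: 61.5
```

```bash
python3 -c "
from h import *
go(558.8,1,160,-10.66)"
```

```text
pos [672.   60.4 163.9] jaw 169.17 w 43.2 gf 61.5 F [-1.  -0.8 -2.6] t 18.1
delta [79.6, 100.0, 3.8] yaw -0.003
```

{"api": "apply_moves", "payload": {
  "rows": [
    {"hand": -1,"delta_pos": [12,15,0],"yaw": 0},
    {"hand": -1,"delta_pos": [32,40,0],"yaw": 0},
    {"hand": -1,"delta_pos": [52,66,0],"yaw": 0},
    {"hand": -1,"delta_pos": [70,88,0],"yaw": 0},
    {"hand": -1,"delta_pos": [79.5,100,0],"yaw": 0},
    {"hand": -1,"delta_pos": [79.5,100,0],"yaw": 0},
    {"hand": -1,"delta_pos": [79.5,100,0],"yaw": 0},
    {"hand": -1,"delta_pos": [79.5,100,0],"yaw": 0}
  ]
}}

```text
clock: 18.78
position: [559.6, 0.9, 162.8]
ee_rot: [-0.638, 0.77, 0.0, -0.001]
contact_force: [0.9, 0.1, -3.0]
gripper_width: 43.1
grasp_force: 61.6
```

```bash
python3 -c "
from h import *
go(558.8,1,59,-10.66)"
```

```text
pos [559.6   0.9 162.8] jaw 169.25 w 43.1 gf 61.6 F [ 0.9  0.1 -3. ] t 18.8
delta [0.0, 0.7, 103.8] yaw -0.002
```

{"api": "apply_moves", "payload": {
  "rows": [
    {"hand": -1,"delta_pos": [0,0.7,25],"yaw": 0},
    {"hand": -1,"delta_pos": [0,0.7,50],"yaw": 0},
    {"hand": -1,"delta_pos": [0,0.7,72],"yaw": 0},
    {"hand": -1,"delta_pos": [0,0.7,88],"yaw": 0},
    {"hand": -1,"delta_pos": [0,0.7,98],"yaw": 0},
    {"hand": -1,"delta_pos": [0,0.7,102],"yaw": 0},
    {"hand": -1,"delta_pos": [0,0.7,104],"yaw": 0},
    {"hand": -1,"delta_pos": [0,0.7,104],"yaw": 0},
    {"hand": -1,"delta_pos": [0,0.7,104],"yaw": 0}
  ]
}}

```text
clock: 19.53
position: [559.7, 1.2, 60.7]
ee_rot: [-0.638, 0.77, -0.0, 0.001]
contact_force: [-0.4, 0.1, -2.4]
gripper_width: 43.5
grasp_force: 61.7
```

{"api": "apply_moves", "payload": {
  "rows": [
    {"hand": 0.1,"delta_pos": [0,0,0],"yaw": 0},
    {"hand": 0.25,"delta_pos": [0,0,0],"yaw": 0},
    {"hand": 0.25,"delta_pos": [0,0,0],"yaw": 0},
    {"hand": 0.25,"delta_pos": [0,0,0],"yaw": 0},
    {"hand": 0.25,"delta_pos": [0,0,0],"yaw": 0},
    {"hand": 0.25,"delta_pos": [0,0,-25],"yaw": 0},
    {"hand": 0.25,"delta_pos": [0,0,-60],"yaw": 0},
    {"hand": 0.25,"delta_pos": [0,0,-100],"yaw": 0},
    {"hand": 0.6,"delta_pos": [0,0,-110],"yaw": 0},
    {"hand": 0.6,"delta_pos": [0,0,-110],"yaw": 0}
  ]
}}

```text
clock: 20.37
position: [561.2, 1.3, 174.4]
ee_rot: [-0.638, 0.77, -0.002, 0.004]
contact_force: [1.4, 1.0, -0.2]
gripper_width: 68.4
grasp_force: 0.0
```

Run:
```python
from h import *
im=imaging.get_image("top")
m=mask(im,(204,236,380,416),(0,0,20),(180,60,45)); print(m.sum(),rect(im,m,62))
go(673.5,-166.5,150,-21)
```

```text
331 [ 674.1 -166.4   41.6   41.2  -20.4]
pos [559.6   1.2 171.8] jaw 169.28 w 68.2 gf 0.0 F [-0.2  0.9 -0.7] t 20.4
delta [143.6, -143.0, 22.0] yaw 0.179
```

{"api": "apply_moves", "payload": {
  "rows": [
    {"hand": 0.6,"delta_pos": [24,-24,0],"yaw": 0.1},
    {"hand": 0.6,"delta_pos": [50,-50,0],"yaw": 0.175},
    {"hand": 0.6,"delta_pos": [75,-75,0],"yaw": 0.175},
    {"hand": 0.6,"delta_pos": [100,-100,0],"yaw": 0.175},
    {"hand": 0.6,"delta_pos": [125,-125,0],"yaw": 0.175},
    {"hand": 0.6,"delta_pos": [143.5,-143,10],"yaw": 0.175},
    {"hand": 0.6,"delta_pos": [143.5,-143,22],"yaw": 0.175},
    {"hand": 0.6,"delta_pos": [143.5,-143,22],"yaw": 0.175},
    {"hand": 0.6,"delta_pos": [143.5,-143,22],"yaw": 0.175},
    {"hand": 0.6,"delta_pos": [143.5,-143,22],"yaw": 0.175}
  ]
}}

```text
clock: 21.25
position: [672.0, -165.8, 147.3]
ee_rot: [-0.569, 0.823, 0.0, -0.001]
contact_force: [-0.2, 0.4, 1.1]
gripper_width: 68.2
grasp_force: 0.0
```

```bash
python3 -c "
from h import *
go(673.5,-166.5,46,-20.8)"
```

```text
pos [ 672.  -165.8  147.3] jaw 159.32 w 68.2 gf 0.0 F [-0.2  0.4  1.1] t 21.2
delta [0.1, -1.8, 101.3] yaw 0.002
```

{"api": "apply_moves", "payload": {
  "rows": [
    {"hand": 0.6,"delta_pos": [0,-1.8,30],"yaw": 0},
    {"hand": 0.6,"delta_pos": [0,-1.8,60],"yaw": 0},
    {"hand": 0.6,"delta_pos": [0,-1.8,85],"yaw": 0},
    {"hand": 0.6,"delta_pos": [0,-1.8,100],"yaw": 0},
    {"hand": 0.6,"delta_pos": [0,-1.8,100],"yaw": 0},
    {"hand": 0.2,"delta_pos": [0,-1.8,100],"yaw": 0},
    {"hand": -0.2,"delta_pos": [0,-1.8,100],"yaw": 0},
    {"hand": -0.5,"delta_pos": [0,-1.8,100],"yaw": 0},
    {"hand": -1,"delta_pos": [0,-1.8,100],"yaw": 0},
    {"hand": -1,"delta_pos": [0,-1.8,100],"yaw": 0},
    {"hand": -1,"delta_pos": [0,-1.8,100],"yaw": 0},
    {"hand": -1,"delta_pos": [0,-1.8,100],"yaw": 0}
  ]
}}

```text
clock: 22.25
position: [675.7, -167.0, 50.3]
ee_rot: [-0.569, 0.823, -0.001, 0.002]
contact_force: [-0.3, 2.4, 7.2]
gripper_width: 43.7
grasp_force: 61.8
```

{"api": "apply_moves", "payload": {
  "rows": [
    {"hand": -1,"delta_pos": [0,0,-15],"yaw": 0},
    {"hand": -1,"delta_pos": [0,0,-40],"yaw": 0},
    {"hand": -1,"delta_pos": [0,0,-75],"yaw": 0},
    {"hand": -1,"delta_pos": [0,0,-105],"yaw": -0.1},
    {"hand": -1,"delta_pos": [0,0,-115],"yaw": -0.175},
    {"hand": -1,"delta_pos": [0,0,-115],"yaw": -0.175},
    {"hand": -1,"delta_pos": [0,0,-115],"yaw": -0.175}
  ]
}}

```text
clock: 22.83
position: [673.9, -167.2, 162.9]
ee_rot: [-0.637, 0.771, 0.0, 0.0]
contact_force: [0.5, -0.5, -1.7]
gripper_width: 43.2
grasp_force: 61.2
```

```bash
python3 -c "
from h import *
go(547.7,-58,160,-10.66)"
```

```text
pos [ 673.9 -167.2  162.9] jaw 169.14 w 43.2 gf 61.2 F [ 0.5 -0.5 -1.7] t 22.8
delta [-83.5, 144.5, 3.0] yaw -0.004
```

{"api": "apply_moves", "payload": {
  "rows": [
    {"hand": -1,"delta_pos": [-10,18,0],"yaw": 0},
    {"hand": -1,"delta_pos": [-27,46,0],"yaw": 0},
    {"hand": -1,"delta_pos": [-44,75,0],"yaw": 0},
    {"hand": -1,"delta_pos": [-60,104,0],"yaw": 0},
    {"hand": -1,"delta_pos": [-75,130,0],"yaw": 0},
    {"hand": -1,"delta_pos": [-83.5,144.5,0],"yaw": 0},
    {"hand": -1,"delta_pos": [-83.5,144.5,0],"yaw": 0},
    {"hand": -1,"delta_pos": [-83.5,144.5,0],"yaw": 0},
    {"hand": -1,"delta_pos": [-83.5,144.5,0],"yaw": 0}
  ]
}}

```text
clock: 23.58
position: [547.9, -58.7, 161.8]
ee_rot: [-0.638, 0.77, 0.0, -0.001]
contact_force: [0.5, -0.0, -1.0]
gripper_width: 43.4
grasp_force: 61.4
```

```bash
python3 -c "
from h import *
go(547.7,-58,58,-10.66)"
```

```text
pos [547.9 -58.7 161.8] jaw 169.23 w 43.4 gf 61.4 F [ 0.5 -0.  -1. ] t 23.6
delta [-0.7, 0.1, 103.8] yaw -0.002
```

{"api": "apply_moves", "payload": {
  "rows": [
    {"hand": -1,"delta_pos": [-0.7,0,25],"yaw": 0},
    {"hand": -1,"delta_pos": [-0.7,0,50],"yaw": 0},
    {"hand": -1,"delta_pos": [-0.7,0,72],"yaw": 0},
    {"hand": -1,"delta_pos": [-0.7,0,88],"yaw": 0},
    {"hand": -1,"delta_pos": [-0.7,0,98],"yaw": 0},
    {"hand": -1,"delta_pos": [-0.7,0,103],"yaw": 0},
    {"hand": -1,"delta_pos": [-0.7,0,105],"yaw": 0},
    {"hand": -1,"delta_pos": [-0.7,0,105],"yaw": 0},
    {"hand": -1,"delta_pos": [-0.7,0,105],"yaw": 0}
  ]
}}

```text
clock: 24.33
position: [548.8, -57.8, 58.6]
ee_rot: [-0.638, 0.77, -0.001, 0.001]
contact_force: [-0.1, 0.7, -0.7]
gripper_width: 43.3
grasp_force: 61.4
```

{"api": "apply_moves", "payload": {
  "rows": [
    {"hand": 0.1,"delta_pos": [0,0,0],"yaw": 0},
    {"hand": 0.25,"delta_pos": [0,0,0],"yaw": 0},
    {"hand": 0.25,"delta_pos": [0,0,0],"yaw": 0},
    {"hand": 0.25,"delta_pos": [0,0,0],"yaw": 0},
    {"hand": 0.25,"delta_pos": [0,0,0],"yaw": 0},
    {"hand": 0.25,"delta_pos": [0,0,-25],"yaw": 0},
    {"hand": 0.25,"delta_pos": [0,0,-60],"yaw": 0},
    {"hand": 0.25,"delta_pos": [0,0,-100],"yaw": 0},
    {"hand": 0.25,"delta_pos": [0,0,-135],"yaw": 0},
    {"hand": 0.25,"delta_pos": [0,0,-170],"yaw": 0},
    {"hand": 0.25,"delta_pos": [0,0,-190],"yaw": 0},
    {"hand": 0.25,"delta_pos": [0,0,-190],"yaw": 0}
  ]
}}

```text
clock: 25.33
position: [550.5, -57.7, 254.0]
ee_rot: [-0.638, 0.77, -0.004, 0.005]
contact_force: [0.9, -0.8, 0.8]
gripper_width: 53.5
grasp_force: 0.0
```

```bash
python3 -c "
from h import *
go(456,-270,240,79.3)"
```

```text
pos [550.5 -57.7 254. ] jaw 169.34 w 53.5 gf 0.0 F [ 0.9 -0.8  0.8] t 25.3
delta [226.2, 53.8, 12.8] yaw -1.57
```

{"api": "apply_moves", "payload": {
  "rows": [
    {"hand": 0.25,"delta_pos": [30,5,0],"yaw": 0.12},
    {"hand": 0.25,"delta_pos": [65,15,0],"yaw": 0.24},
    {"hand": 0.25,"delta_pos": [100,25,0],"yaw": 0.36},
    {"hand": 0.25,"delta_pos": [135,35,0],"yaw": 0.48},
    {"hand": 0.25,"delta_pos": [170,42,0],"yaw": 0.6},
    {"hand": 0.25,"delta_pos": [200,50,0],"yaw": 0.72},
    {"hand": 0.25,"delta_pos": [226,54,0],"yaw": 0.84},
    {"hand": 0.25,"delta_pos": [226,54,0],"yaw": 0.96},
    {"hand": 0.25,"delta_pos": [226,54,0],"yaw": 1.08},
    {"hand": 0.25,"delta_pos": [226,54,0],"yaw": 1.2},
    {"hand": 0.25,"delta_pos": [226,54,0],"yaw": 1.32},
    {"hand": 0.25,"delta_pos": [226,54,0],"yaw": 1.44}
  ]
}}

```text
clock: 26.33
position: [452.4, -269.7, 247.0]
ee_rot: [0.031, 1.0, 0.0, -0.001]
contact_force: [-0.2, -0.7, 0.5]
gripper_width: 53.4
grasp_force: 0.0
```

Run:
```python
from h import *
im=imaging.get_image("top")
roi=im["pixels"][195:375,140:420]; cv2.imwrite("pics/z5.png",cv2.resize(roi,None,fx=2.8,fy=2.8,interpolation=cv2.INTER_CUBIC)[...,::-1])
print([(round(d["score"],2),d["location"]) for d in nets.pinpoint("top","tub1")])
go(456,292,180,84.3)
```

```text
[(0.95, [308.2, 310.0]), (0.68, [268.1, 322.4]), (0.66, [274.1, 348.4])]
pos [ 452.5 -269.6  247.1] jaw 86.78 w 53.6 gf 0.0 F [-0.8 -0.1 -0.3] t 26.4
delta [28.0, 560.9, 67.4] yaw 0.043
```

View pics/z5.png

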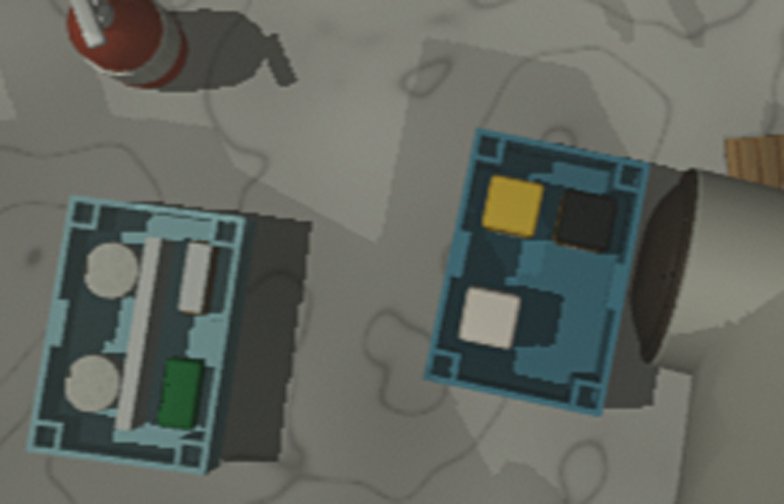

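The yellow, coral and black tubs all stand upright in the box, at crop pixels (512,207), (490,318) and (585,222). No tubs remain on the counter and the tray hasn't moved. Next I'll refit the box rim and tray.

Run:
```python
from h import *
im=imaging.get_image("top"); o=np.array([140,195])
s=lambda a:np.array(a)/2.8-.5*(1-1/2.8)+o
print("box",fitrect(im,s([(477,128),(650,163),(603,414),(425,379)]),78))
print("tray",fitrect(im,s([(69,196),(245,214),(208,473),(27,451)]),70))
sd=imaging.get_image("side"); hsv=cv2.cvtColor(sd["pixels"],cv2.COLOR_RGB2HSV)
# refine by template: score edges of outer+inner rim model in top and side
def model(z,x,y,a):
    pts=[]
    for L,W in((100,70),(95,65)):
        c=np.array([[L,W],[L,-W],[-L,-W],[-L,W],[L,W]])
        for p,q in zip(c[:-1],c[1:]): pts.append(p+np.linspace(.0,1,80)[:,None]*(q-p))
    P=np.vstack(pts); ca,sa=np.cos(a),np.sin(a)
    return np.c_[P@np.array([[ca,sa],[-sa,ca]])+[x,y],np.full(len(P),z)]
from scipy.optimize import minimize
for n,z,p0 in(("box",78,(508,-20,-.186)),("tray",70,(456,292,-.1))):
  for nm,I in(("top",im),("side",sd)):
    g=cv2.GaussianBlur(cv2.cvtColor(I["pixels"],cv2.COLOR_RGB2LAB)[...,1].astype(np.float32)+0.5*cv2.cvtColor(I["pixels"],cv2.COLOR_RGB2GRAY),(0,0),1.0)
    E=np.hypot(cv2.Sobel(g,5,1,0),cv2.Sobel(g,5,0,1)); E=np.minimum(E,60)
    def f(v):
        q=proj(I,model(z,p0[0]+v[0],p0[1]+v[1],p0[2]+v[2]/100)).astype(np.float32)
        return -cv2.remap(E,q[:,0],q[:,1],cv2.INTER_LINEAR).mean()
    best=min((minimize(f,[a,b,c],method="Nelder-Mead") for a in(-2,2) for b in(-2,2) for c in(-1,1)),key=lambda r:r.fun)
    print(n,nm,p0[0]+best.x[0],p0[1]+best.x[1],p0[2]+best.x[2]/100,best.fun)
```

```text
box (array([ 5.0871e+02, -2.0733e+01, -1.8400e-01]), np.float64(1.8))
tray (array([ 4.55697e+02,  2.91397e+02, -9.90000e-02]), np.float64(1.3))Traceback (most recent call last):
  File "<stdin>", line 19, in <module>
cv2.error: OpenCV(4.12.0) /io/opencv/modules/imgproc/src/filter.simd.hpp:3096: error: (-213:The function/feature is not implemented) Unsupported combination of buffer format (=6), and destination format (=5) in function 'getLinearColumnFilter'
```

```bash
cat > fit.py <<'E'
from h import *
from scipy.optimize import minimize
def model(z,x,y,a):
    pts=[]
    for L,W in((100,70),(95,65)):
        c=np.array([[L,W],[L,-W],[-L,-W],[-L,W],[L,W]])
        for p,q in zip(c[:-1],c[1:]): pts.append(p+np.linspace(0,1,80)[:,None]*(q-p))
    P=np.vstack(pts); ca,sa=np.cos(a),np.sin(a)
    return np.c_[P@np.array([[ca,sa],[-sa,ca]])+[x,y],np.full(len(P),z)]
def fit(I,z,p0):
    g=cv2.GaussianBlur(I["pixels"],(0,0),0.8).astype(np.float64)
    E=np.minimum(np.hypot(cv2.Sobel(g,cv2.CV_64F,1,0),cv2.Sobel(g,cv2.CV_64F,0,1)).max(2),150).astype(np.float32)
    def f(v):
        q=proj(I,model(z,p0[0]+v[0],p0[1]+v[1],p0[2]+v[2]/100)).astype(np.float32)
        return -cv2.remap(E,q[:,0],q[:,1],cv2.INTER_LINEAR).mean()
    b=min((minimize(f,[a,b,c],method="Nelder-Mead") for a in(-2,2) for b in(-2,2) for c in(-1,1)),key=lambda r:r.fun)
    return np.round([p0[0]+b.x[0],p0[1]+b.x[1],p0[2]+b.x[2]/100,b.fun],3)
E
python3 - <<'E'
from fit import *
for nm in("top","side"):
    I=imaging.get_image(nm)
    for n,z,p0 in(("box",78,(508,-20,-.186)),("tray",70,(456,292,-.1))): print(n,nm,fit(I,z,p0))
E
```

```text
box top [ 5.08234e+02 -1.96470e+01 -1.89000e-01 -1.28385e+02]
tray top [ 4.54909e+02  2.92632e+02 -1.12000e-01 -1.11646e+02]
box side [ 5.07775e+02 -1.95130e+01 -1.88000e-01 -1.37741e+02]
tray side [ 4.53888e+02  2.92513e+02 -1.13000e-01 -1.06997e+02]
```

```bash
python3 -c "
from h import *
go(454.4,292.6,150,83.55)"
```

```text
pos [ 452.8 -269.7  247.6] jaw 86.9 w 53.4 gf 0.0 F [-0.5  0.2 -0.5] t 26.6
delta [28.8, 561.5, 97.7] yaw 0.058
```

{"api": "apply_moves", "payload": {
  "rows": [
    {"hand": 0.3,"delta_pos": [2,30,0],"yaw": 0},
    {"hand": 0.3,"delta_pos": [4,70,0],"yaw": 0},
    {"hand": 0.3,"delta_pos": [6,110,0],"yaw": 0},
    {"hand": 0.3,"delta_pos": [8,150,0],"yaw": 0},
    {"hand": 0.3,"delta_pos": [10,190,0],"yaw": 0},
    {"hand": 0.3,"delta_pos": [12,230,0],"yaw": 0},
    {"hand": 0.3,"delta_pos": [14,270,0],"yaw": 0},
    {"hand": 0.3,"delta_pos": [16,310,0],"yaw": 0},
    {"hand": 0.3,"delta_pos": [18,350,0],"yaw": 0},
    {"hand": 0.3,"delta_pos": [20,390,0],"yaw": 0},
    {"hand": 0.3,"delta_pos": [22,430,0],"yaw": 0},
    {"hand": 0.3,"delta_pos": [23,460,0],"yaw": 0}
  ]
}}

```text
clock: 27.63
position: [455.4, 193.8, 248.0]
ee_rot: [0.026, 1.0, 0.0, 0.0]
contact_force: [-0.4, 0.5, 0.1]
gripper_width: 55.6
grasp_force: 0.0
```

```bash
python3 -c "
from h import *
go(454.4,292.6,150,83.55)"
```

```text
pos [455.4 193.8 248. ] jaw 86.99 w 55.6 gf 0.0 F [-0.4  0.5  0.1] t 27.6
delta [6.3, 98.6, 98.1] yaw 0.06
```

{"api": "apply_moves", "payload": {
  "rows": [
    {"hand": 0.3,"delta_pos": [2,35,0],"yaw": 0.06},
    {"hand": 0.3,"delta_pos": [4,70,20],"yaw": 0.06},
    {"hand": 0.3,"delta_pos": [6.3,98.6,50],"yaw": 0.06},
    {"hand": 0.3,"delta_pos": [6.3,98.6,80],"yaw": 0.06},
    {"hand": 0.3,"delta_pos": [6.3,98.6,98],"yaw": 0.06},
    {"hand": 0.3,"delta_pos": [6.3,98.6,98],"yaw": 0.06},
    {"hand": 0.3,"delta_pos": [6.3,98.6,98],"yaw": 0.06},
    {"hand": 0.3,"delta_pos": [6.3,98.6,98],"yaw": 0.06}
  ]
}}

```text
clock: 28.3
position: [455.9, 290.1, 151.3]
ee_rot: [0.058, 0.998, 0.001, 0.001]
contact_force: [-0.2, 0.1, 0.5]
gripper_width: 55.7
grasp_force: 0.0
```

```bash
python3 -c "
from h import *
go(454.4,292.6,60,83.55)"
```

```text
pos [455.9 290.1 151.3] jaw 83.39 w 55.7 gf 0.0 F [-0.2  0.1  0.5] t 28.3
delta [2.0, 2.1, 91.3] yaw -0.003
```

{"api": "apply_moves", "payload": {
  "rows": [
    {"hand": 0.3,"delta_pos": [2,2,30],"yaw": -0.003},
    {"hand": 0.3,"delta_pos": [2,2,55],"yaw": -0.003},
    {"hand": 0.3,"delta_pos": [2,2,78],"yaw": -0.003},
    {"hand": 0.3,"delta_pos": [2,2,91],"yaw": -0.003},
    {"hand": 0.3,"delta_pos": [2,2,91],"yaw": -0.003},
    {"hand": 0.3,"delta_pos": [2,2,91],"yaw": -0.003}
  ]
}}

```text
clock: 28.8
position: [454.2, 292.3, 60.2]
ee_rot: [0.056, 0.998, 0.001, 0.001]
contact_force: [0.5, -0.4, 0.3]
gripper_width: 55.8
grasp_force: 0.0
```

{"api": "apply_moves", "payload": {
  "rows": [
    {"hand": 0.1,"delta_pos": [0,0,0],"yaw": 0},
    {"hand": -0.1,"delta_pos": [0,0,0],"yaw": 0},
    {"hand": -0.3,"delta_pos": [0,0,0],"yaw": 0},
    {"hand": -0.5,"delta_pos": [0,0,0],"yaw": 0},
    {"hand": -0.7,"delta_pos": [0,0,0],"yaw": 0},
    {"hand": -1,"delta_pos": [0,0,0],"yaw": 0},
    {"hand": -1,"delta_pos": [0,0,0],"yaw": 0},
    {"hand": -1,"delta_pos": [0,0,0],"yaw": 0},
    {"hand": -1,"delta_pos": [0,0,0],"yaw": 0},
    {"hand": -1,"delta_pos": [0,0,0],"yaw": 0}
  ]
}}

```text
clock: 29.63
position: [453.5, 292.1, 59.6]
ee_rot: [0.056, 0.998, 0.0, 0.0]
contact_force: [-2.3, 0.0, 6.0]
gripper_width: 11.1
grasp_force: 59.0
```

```bash
python3 -c "
from fit import *
go(454.4,292.6,60,83.55)
I=imaging.get_image('side');print(fit(I,70,(454,292,-.11)))"
```

```text
pos [453.5 292.1  59.6] jaw 83.54 w 11.1 gf 59.0 F [-2.3  0.   6. ] t 29.6
delta [-0.8, 0.6, -0.4] yaw -0.0
[ 4.53728e+02  2.87187e+02 -1.15000e-01 -3.01030e+01]
```

{"api": "apply_moves", "payload": {
  "rows": [
    {"hand": -1,"delta_pos": [0,0,-6],"yaw": 0},
    {"hand": -1,"delta_pos": [0,0,-20],"yaw": 0},
    {"hand": -1,"delta_pos": [0,0,-40],"yaw": 0},
    {"hand": -1,"delta_pos": [0,0,-60],"yaw": 0},
    {"hand": -1,"delta_pos": [0,0,-80],"yaw": 0},
    {"hand": -1,"delta_pos": [0,0,-100],"yaw": 0},
    {"hand": -1,"delta_pos": [0,0,-115],"yaw": 0},
    {"hand": -1,"delta_pos": [0,0,-120],"yaw": 0},
    {"hand": -1,"delta_pos": [0,0,-120],"yaw": 0}
  ]
}}

```text
clock: 30.43
position: [453.2, 292.0, 179.4]
ee_rot: [0.057, 0.998, 0.001, 0.0]
contact_force: [0.3, -0.0, -3.8]
gripper_width: 11.3
grasp_force: 58.8
```

```bash
python3 -c "
from fit import *
go(507.4,-20,180,79.2)
I=imaging.get_image('side');print(fit(I,190-0,(454,292,-.11)))"
```

```text
pos [453.2 292.  179.4] jaw 83.49 w 11.3 gf 58.8 F [ 0.3 -0.  -3.8] t 30.4
delta [-89.2, -303.8, -1.0] yaw 0.075
[ 4.55392e+02  3.00919e+02 -1.03000e-01 -3.33450e+01]
```

{"api": "apply_moves", "payload": {
  "rows": [
    {"hand": -1,"delta_pos": [-5,-15,0],"yaw": 0},
    {"hand": -1,"delta_pos": [-13,-43,0],"yaw": 0.02},
    {"hand": -1,"delta_pos": [-22,-74,0],"yaw": 0.03},
    {"hand": -1,"delta_pos": [-31,-105,0],"yaw": 0.04},
    {"hand": -1,"delta_pos": [-40,-136,0],"yaw": 0.05},
    {"hand": -1,"delta_pos": [-49,-168,0],"yaw": 0.06},
    {"hand": -1,"delta_pos": [-58,-200,0],"yaw": 0.07},
    {"hand": -1,"delta_pos": [-67,-231,0],"yaw": 0.075},
    {"hand": -1,"delta_pos": [-76,-260,0],"yaw": 0.075},
    {"hand": -1,"delta_pos": [-83,-284,0],"yaw": 0.075},
    {"hand": -1,"delta_pos": [-88,-299,0],"yaw": 0.075},
    {"hand": -1,"delta_pos": [-89,-304,0],"yaw": 0.075}
  ]
}}

```text
clock: 31.48
position: [506.2, -23.1, 176.9]
ee_rot: [0.096, 0.995, -0.001, -0.002]
contact_force: [-0.1, 0.6, -3.9]
gripper_width: 11.4
grasp_force: 58.9
```

{"api": "apply_moves", "payload": {
  "rows": [
    {"hand": -1,"delta_pos": [0,0,0],"yaw": 0},
    {"hand": -1,"delta_pos": [0,0,0],"yaw": 0},
    {"hand": -1,"delta_pos": [0,0,0],"yaw": 0},
    {"hand": -1,"delta_pos": [0,0,0],"yaw": 0}
  ]
}}

```text
clock: 31.82
position: [507.1, -19.4, 178.6]
ee_rot: [0.093, 0.996, 0.0, -0.0]
contact_force: [0.0, 1.2, -3.5]
gripper_width: 11.2
grasp_force: 58.9
```

Run:
```python
from fit import *
go(507.4,-20,145,79.2)
I=imaging.get_image('side');print(fit(I,190,(508,-20,-.188)))
cv2.imwrite("pics/s6.png",I["pixels"][...,::-1])
```

```text
pos [507.1 -19.4 178.6] jaw 79.29 w 11.2 gf 58.9 F [ 0.   1.2 -3.5] t 31.8
delta [-0.4, -0.5, 33.6] yaw 0.002
[ 5.06521e+02 -1.81110e+01 -1.82000e-01 -1.07070e+02]
```

View pics/s6.png

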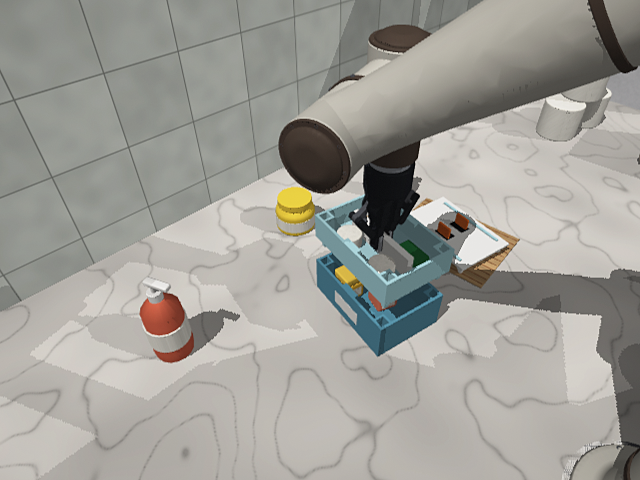

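The tray hangs level above the box around pixel (255, 385), with the lid on the mat behind it. The rim fit puts the tray within 1 mm of the box. I'll lower it.

{"api": "apply_moves", "payload": {
  "rows": [
    {"hand": -1,"delta_pos": [-0.5,-0.5,12],"yaw": 0.004},
    {"hand": -1,"delta_pos": [-0.5,-0.5,24],"yaw": 0.004},
    {"hand": -1,"delta_pos": [-0.5,-0.5,33],"yaw": 0.004},
    {"hand": -1,"delta_pos": [-0.5,-0.5,38],"yaw": 0.004},
    {"hand": -1,"delta_pos": [-0.5,-0.5,42],"yaw": 0.004},
    {"hand": -1,"delta_pos": [-0.5,-0.5,46],"yaw": 0.004},
    {"hand": -1,"delta_pos": [-0.5,-0.5,50],"yaw": 0.004},
    {"hand": -1,"delta_pos": [-0.5,-0.5,50],"yaw": 0.004}
  ]
}}

```text
clock: 32.53
position: [507.5, -20.9, 128.3]
ee_rot: [0.096, 0.995, -0.0, -0.001]
contact_force: [0.5, 0.9, -3.8]
gripper_width: 11.2
grasp_force: 59.0
```

{"api": "apply_moves", "payload": {
  "rows": [
    {"hand": -1,"delta_pos": [0,0,2],"yaw": 0},
    {"hand": -1,"delta_pos": [0,0,4],"yaw": 0},
    {"hand": -1,"delta_pos": [0,0,6],"yaw": 0},
    {"hand": -1,"delta_pos": [0,0,8],"yaw": 0},
    {"hand": -1,"delta_pos": [0,0,9.5],"yaw": 0},
    {"hand": -1,"delta_pos": [0,0,10.5],"yaw": 0},
    {"hand": -1,"delta_pos": [0,0,10.5],"yaw": 0}
  ]
}}

```text
clock: 33.12
position: [507.6, -20.9, 118.1]
ee_rot: [0.096, 0.995, -0.0, -0.0]
contact_force: [-0.5, -0.2, -4.2]
gripper_width: 10.7
grasp_force: 59.0
```

{"api": "apply_moves", "payload": {
  "rows": [
    {"hand": -1,"delta_pos": [0,0,1],"yaw": 0},
    {"hand": -1,"delta_pos": [0,0,1.5],"yaw": 0},
    {"hand": -1,"delta_pos": [0,0,2],"yaw": 0},
    {"hand": -1,"delta_pos": [0,0,2],"yaw": 0}
  ]
}}

```text
clock: 33.45
position: [507.9, -20.9, 117.6]
ee_rot: [0.096, 0.995, -0.0, 0.0]
contact_force: [-2.5, 1.1, 4.8]
gripper_width: 11.2
grasp_force: 60.3
```

It is seated at the predicted height of 117.6, with contact force. I'll release, then go back to the lid.

{"api": "apply_moves", "payload": {
  "rows": [
    {"hand": -0.5,"delta_pos": [0,0,0],"yaw": 0},
    {"hand": 0,"delta_pos": [0,0,0],"yaw": 0},
    {"hand": 0.2,"delta_pos": [0,0,0],"yaw": 0},
    {"hand": 0.2,"delta_pos": [0,0,0],"yaw": 0},
    {"hand": 0.2,"delta_pos": [0,0,0],"yaw": 0},
    {"hand": 0.2,"delta_pos": [0,0,-20],"yaw": 0},
    {"hand": 0.2,"delta_pos": [0,0,-50],"yaw": 0},
    {"hand": 0.2,"delta_pos": [0,0,-90],"yaw": 0},
    {"hand": 0.9,"delta_pos": [0,0,-120],"yaw": 0},
    {"hand": 0.9,"delta_pos": [0,0,-120],"yaw": 0},
    {"hand": 0.9,"delta_pos": [0,0,-120],"yaw": 0}
  ]
}}

```text
clock: 34.37
position: [508.7, -20.6, 238.3]
ee_rot: [0.096, 0.995, 0.001, 0.002]
contact_force: [-0.1, 0.4, -0.5]
gripper_width: 81.0
grasp_force: 0.0
```

Run:
```python
from fit import *
go(514,-283.4,150,79.3)
for n in("top","side"):
    I=imaging.get_image(n);print(n,fit(I,128,(508,-20,-.188)))
    m=cv2.inRange(cv2.cvtColor(I["pixels"],cv2.COLOR_RGB2HSV),(0,0,90),(180,40,255))
```

```text
pos [508.7 -20.6 238.3] jaw 78.98 w 81.0 gf 0.0 F [-0.1  0.4 -0.5] t 34.4
delta [-55.1, -257.1, 87.9] yaw -0.006
top [ 5.09381e+02 -2.07470e+01 -1.92000e-01 -7.13760e+01]
side [ 5.08434e+02 -2.03400e+01 -1.92000e-01 -1.32837e+02]
```

{"api": "apply_moves", "payload": {
  "rows": [
    {"hand": 0.9,"delta_pos": [-5,-25,0],"yaw": -0.006},
    {"hand": 0.9,"delta_pos": [-12,-60,0],"yaw": -0.006},
    {"hand": 0.9,"delta_pos": [-21,-98,0],"yaw": -0.006},
    {"hand": 0.9,"delta_pos": [-29,-136,0],"yaw": -0.006},
    {"hand": 0.9,"delta_pos": [-37,-174,0],"yaw": -0.006},
    {"hand": 0.9,"delta_pos": [-45,-210,0],"yaw": -0.006},
    {"hand": 0.9,"delta_pos": [-52,-240,20],"yaw": -0.006},
    {"hand": 0.9,"delta_pos": [-55,-257,50],"yaw": -0.006},
    {"hand": 0.9,"delta_pos": [-55,-257,88],"yaw": -0.006},
    {"hand": 0.9,"delta_pos": [-55,-257,88],"yaw": -0.006},
    {"hand": 0.9,"delta_pos": [-55,-257,88],"yaw": -0.006},
    {"hand": 0.9,"delta_pos": [-55,-257,88],"yaw": -0.006}
  ]
}}

```text
clock: 35.47
position: [513.4, -283.6, 149.1]
ee_rot: [0.092, 0.996, -0.001, 0.0]
contact_force: [0.3, 0.2, 0.3]
gripper_width: 81.2
grasp_force: 0.0
```

Run:
```python
from fit import *
go(514,-283.4,57.5,79.3)
I=imaging.get_image("side")
print([(round(d["score"],2),ray(I,d["location"][::-1],41)) for d in nets.pinpoint("side","lid_grip")[:2]])
cv2.imwrite("pics/s7.png",I["pixels"][...,::-1])
```

```text
pos [ 513.4 -283.6  149.1] jaw 79.41 w 81.2 gf 0.0 F [0.3 0.2 0.3] t 35.5
delta [-0.5, 0.4, 91.6] yaw 0.002
[(0.76, array([[ 509.19749629, -290.86342092]]))]
```

View pics/s7.png

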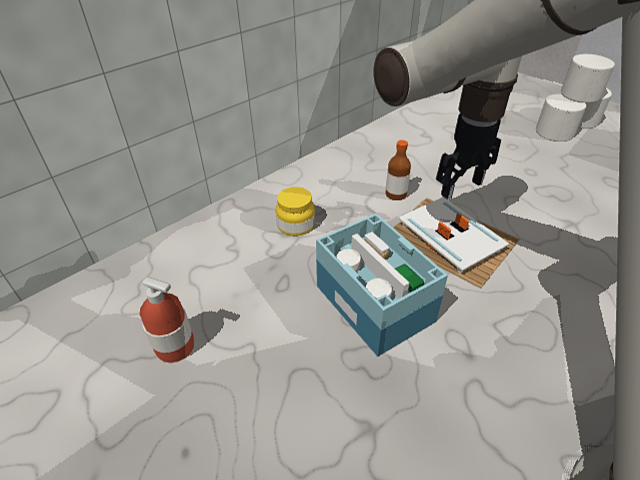

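The tray sits flush on the box, with its rim around pixel (265, 380). The lid lies on the mat near (235, 455). I'll check the lid's position before gripping it.

```bash
sed -i 's/def model(z,x,y,a):/RECTS=((100,70),(95,65))\ndef model(z,x,y,a):/; s/for L,W in((100,70),(95,65)):/for L,W in RECTS:/' fit.py
python3 - <<'E'
import fit
from fit import *
fit.RECTS=((100,70),)
I=imaging.get_image("side")
for p in((514,-283.4,-.187),(509,-290,-.187)): print(fit.fit(I,28,p))
E
```

```text
Traceback (most recent call last):
AttributeError: 'function' object has no attribute 'fit'
```

Run:
```python
import fit as F
F.RECTS=((100,70),)
I=F.imaging.get_image("side")
for p in((514,-283.4,-.187),(509,-290,-.187)): print(F.fit(I,28,p))
```

```text
[ 5.12195e+02 -2.82178e+02 -1.89000e-01 -1.37650e+02]
[ 5.10439e+02 -2.92648e+02 -1.92000e-01 -1.21616e+02]
```

{"api": "apply_moves", "payload": {
  "rows": [
    {"hand": 0.9,"delta_pos": [-0.3,0.4,25],"yaw": 0.002},
    {"hand": 0.9,"delta_pos": [-0.3,0.4,50],"yaw": 0.002},
    {"hand": 0.9,"delta_pos": [-0.3,0.4,72],"yaw": 0.002},
    {"hand": 0.9,"delta_pos": [-0.3,0.4,85],"yaw": 0.002},
    {"hand": 0.9,"delta_pos": [-0.3,0.4,91.5],"yaw": 0.002},
    {"hand": 0.9,"delta_pos": [-0.3,0.4,91.5],"yaw": 0.002},
    {"hand": 0.9,"delta_pos": [-0.3,0.4,91.5],"yaw": 0.002}
  ]
}}

```text
clock: 36.25
position: [513.9, -283.4, 58.0]
ee_rot: [0.094, 0.996, -0.0, 0.001]
contact_force: [0.7, -0.4, 0.5]
gripper_width: 81.0
grasp_force: 0.0
```

{"api": "apply_moves", "payload": {
  "rows": [
    {"hand": 0.5,"delta_pos": [0,0,0],"yaw": 0},
    {"hand": 0.3,"delta_pos": [0,0,0],"yaw": 0},
    {"hand": 0.1,"delta_pos": [0,0,0],"yaw": 0},
    {"hand": -0.2,"delta_pos": [0,0,0],"yaw": 0},
    {"hand": -0.6,"delta_pos": [0,0,0],"yaw": 0},
    {"hand": -1,"delta_pos": [0,0,0],"yaw": 0},
    {"hand": -1,"delta_pos": [0,0,0],"yaw": 0},
    {"hand": -1,"delta_pos": [0,0,0],"yaw": 0},
    {"hand": -1,"delta_pos": [0,0,0],"yaw": 0},
    {"hand": -1,"delta_pos": [0,0,0],"yaw": 0},
    {"hand": -1,"delta_pos": [0,0,0],"yaw": 0}
  ]
}}

```text
clock: 37.17
position: [514.4, -283.7, 60.1]
ee_rot: [0.093, 0.996, -0.001, 0.002]
contact_force: [-2.6, 2.1, 12.9]
gripper_width: 36.6
grasp_force: 60.6
```

{"api": "apply_moves", "payload": {
  "rows": [
    {"hand": -1,"delta_pos": [0,0,-5],"yaw": 0},
    {"hand": -1,"delta_pos": [0,0,-15],"yaw": 0},
    {"hand": -1,"delta_pos": [0,0,-35],"yaw": 0},
    {"hand": -1,"delta_pos": [0,0,-65],"yaw": 0},
    {"hand": -1,"delta_pos": [0,0,-95],"yaw": 0},
    {"hand": -1,"delta_pos": [0,0,-125],"yaw": 0},
    {"hand": -1,"delta_pos": [0,0,-155],"yaw": 0},
    {"hand": -1,"delta_pos": [0,0,-170],"yaw": 0},
    {"hand": -1,"delta_pos": [0,0,-175],"yaw": 0},
    {"hand": -1,"delta_pos": [0,0,-175],"yaw": 0},
    {"hand": -1,"delta_pos": [0,0,-175],"yaw": 0}
  ]
}}

```text
clock: 38.08
position: [512.1, -282.9, 230.6]
ee_rot: [0.094, 0.996, 0.001, -0.001]
contact_force: [-0.8, 0.7, -2.9]
gripper_width: 37.1
grasp_force: 61.2
```

Run:
```python
from h import *
go(508.4,-20.3,230,79.1)
```

```text
pos [ 512.1 -282.9  230.6] jaw 79.19 w 37.1 gf 61.2 F [-0.8  0.7 -2.9] t 38.1
delta [52.9, 257.2, 1.0] yaw 0.001
```

{"api": "apply_moves", "payload": {
  "rows": [
    {"hand": -1,"delta_pos": [3,15,0],"yaw": 0},
    {"hand": -1,"delta_pos": [8,40,0],"yaw": 0},
    {"hand": -1,"delta_pos": [14,69,0],"yaw": 0},
    {"hand": -1,"delta_pos": [20,99,0],"yaw": 0},
    {"hand": -1,"delta_pos": [26,129,0],"yaw": 0},
    {"hand": -1,"delta_pos": [33,160,0],"yaw": 0},
    {"hand": -1,"delta_pos": [39,190,0],"yaw": 0},
    {"hand": -1,"delta_pos": [45,218,0],"yaw": 0},
    {"hand": -1,"delta_pos": [50,240,0],"yaw": 0},
    {"hand": -1,"delta_pos": [52,253,0],"yaw": 0},
    {"hand": -1,"delta_pos": [53,257,0],"yaw": 0},
    {"hand": -1,"delta_pos": [53,257,0],"yaw": 0}
  ]
}}

```text
clock: 39.08
position: [508.3, -20.2, 230.2]
ee_rot: [0.093, 0.996, -0.0, -0.002]
contact_force: [0.2, -0.5, -1.6]
gripper_width: 36.8
grasp_force: 61.2
```

{"api": "apply_moves", "payload": {
  "rows": [
    {"hand": -1,"delta_pos": [0,0,5],"yaw": 0},
    {"hand": -1,"delta_pos": [0,0,15],"yaw": 0},
    {"hand": -1,"delta_pos": [0,0,22],"yaw": 0},
    {"hand": -1,"delta_pos": [0,0,25],"yaw": 0},
    {"hand": -1,"delta_pos": [0,0,25],"yaw": 0},
    {"hand": -1,"delta_pos": [0,0,25],"yaw": 0}
  ]
}}

```text
clock: 39.58
position: [509.0, -21.4, 206.5]
ee_rot: [0.094, 0.996, -0.0, -0.0]
contact_force: [0.3, -0.5, -2.5]
gripper_width: 36.6
grasp_force: 61.2
```

Run:
```python
import fit as F
from h import *
F.RECTS=((100,70),)
go(508.4,-20.3,195,79.1)
I=imaging.get_image("side"); p=read_state()["position"]; z=p[2]-37.1+5
for dz in(-2.5,0,2.5): print(z+dz,F.fit(I,z+dz,(508.4,-20.3,-.19)))
cv2.imwrite("pics/s8.png",cv2.resize(I["pixels"][180:380,270:480],None,fx=2.8,fy=2.8)[...,::-1])
```

```text
pos [509.  -21.4 206.5] jaw 79.18 w 36.6 gf 61.2 F [ 0.3 -0.5 -2.5] t 39.6
delta [0.8, 1.0, 11.5] yaw 0.001
172.28462504523642 [ 5.07557e+02 -2.19750e+01 -1.88000e-01 -1.19707e+02]
174.78462504523642 [ 5.05851e+02 -1.99110e+01 -1.85000e-01 -1.19892e+02]
177.28462504523642 [ 5.04335e+02 -1.78180e+01 -1.85000e-01 -1.19456e+02]
```

View pics/s8.png

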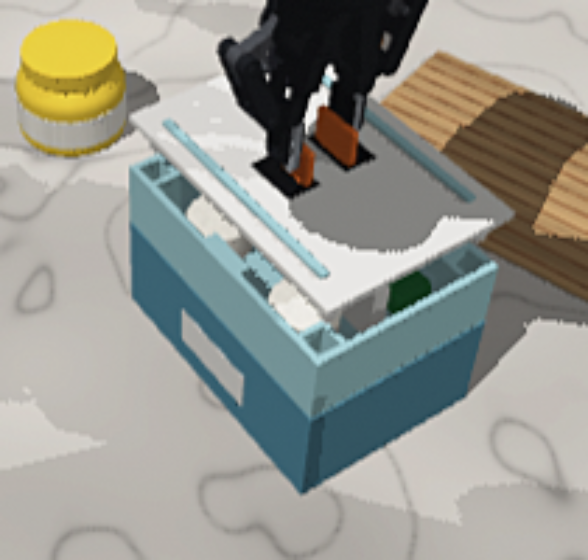

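The lid hangs level above the tray, its near corner at crop (330, 315) and the tray's at (318, 360). The fit has it about 1–2 mm toward -x, so I'll correct slightly and lower.

{"api": "apply_moves", "payload": {
  "rows": [
    {"hand": -1,"delta_pos": [-1,0.6,8],"yaw": 0.001},
    {"hand": -1,"delta_pos": [-1,0.6,15],"yaw": 0.001},
    {"hand": -1,"delta_pos": [-1,0.6,20],"yaw": 0.001},
    {"hand": -1,"delta_pos": [-1,0.6,23],"yaw": 0.001},
    {"hand": -1,"delta_pos": [-1,0.6,26],"yaw": 0.001},
    {"hand": -1,"delta_pos": [-1,0.6,28],"yaw": 0.001},
    {"hand": -1,"delta_pos": [-1,0.6,28],"yaw": 0.001},
    {"hand": -1,"delta_pos": [-1,0.6,28],"yaw": 0.001}
  ]
}}

```text
clock: 40.3
position: [510.2, -20.5, 178.9]
ee_rot: [0.094, 0.996, -0.0, 0.0]
contact_force: [-0.1, -0.1, -1.2]
gripper_width: 36.6
grasp_force: 61.2
```

Run:
```python
import fit as F
from h import *
F.RECTS=((100,70),)
go(508.4,-20.3,166,79.1)
I=imaging.get_image("side"); p=read_state()["position"]; z=p[2]-37.1+5
for dz in(0,2): print(z+dz,F.fit(I,z+dz,(508.4,-20.3,-.19)))
```

```text
pos [510.2 -20.5 178.9] jaw 79.17 w 36.6 gf 61.2 F [-0.1 -0.1 -1.2] t 40.3
delta [1.9, -0.1, 12.9] yaw 0.001
146.94573946076375 [ 5.07256e+02 -1.89080e+01 -1.82000e-01 -1.10288e+02]
148.94573946076375 [ 5.06297e+02 -1.72490e+01 -1.82000e-01 -1.10303e+02]
```

{"api": "apply_moves", "payload": {
  "rows": [
    {"hand": -1,"delta_pos": [0,0,1.5],"yaw": 0.003},
    {"hand": -1,"delta_pos": [0,0,3],"yaw": 0.005},
    {"hand": -1,"delta_pos": [0,0,4.5],"yaw": 0.005},
    {"hand": -1,"delta_pos": [0,0,4.5],"yaw": 0.005}
  ]
}}

```text
clock: 40.68
position: [509.9, -20.6, 174.0]
ee_rot: [0.097, 0.995, -0.0, -0.0]
contact_force: [-1.2, -0.5, -2.5]
gripper_width: 36.5
grasp_force: 61.2
```

Free so far.

{"api": "apply_moves", "payload": {
  "rows": [
    {"hand": -1,"delta_pos": [0,0,1.5],"yaw": 0},
    {"hand": -1,"delta_pos": [0,0,3],"yaw": 0},
    {"hand": -1,"delta_pos": [0,0,4.5],"yaw": 0},
    {"hand": -1,"delta_pos": [0,0,6],"yaw": 0},
    {"hand": -1,"delta_pos": [0,0,6],"yaw": 0}
  ]
}}

```text
clock: 41.1
position: [509.9, -20.6, 167.9]
ee_rot: [0.097, 0.995, -0.0, -0.0]
contact_force: [-0.2, 0.1, -1.6]
gripper_width: 36.4
grasp_force: 61.2
```

{"api": "apply_moves", "payload": {
  "rows": [
    {"hand": -1,"delta_pos": [0,0,1.5],"yaw": 0},
    {"hand": -1,"delta_pos": [0,0,3],"yaw": 0},
    {"hand": -1,"delta_pos": [0,0,4],"yaw": 0},
    {"hand": -1,"delta_pos": [0,0,4],"yaw": 0}
  ]
}}

```text
clock: 41.43
position: [510.3, -20.5, 165.3]
ee_rot: [0.097, 0.995, -0.0, 0.0]
contact_force: [-2.4, 1.1, 3.7]
gripper_width: 36.6
grasp_force: 62.8
```

It touches down at 165.3, the expected height. I'll press a little more, release, and retreat.

{"api": "apply_moves", "payload": {
  "rows": [
    {"hand": -1,"delta_pos": [0,0,1],"yaw": 0},
    {"hand": -1,"delta_pos": [0,0,1],"yaw": 0},
    {"hand": 0,"delta_pos": [0,0,0.5],"yaw": 0},
    {"hand": 0.5,"delta_pos": [0,0,0],"yaw": 0},
    {"hand": 0.9,"delta_pos": [0,0,0],"yaw": 0},
    {"hand": 0.9,"delta_pos": [0,0,0],"yaw": 0},
    {"hand": 0.9,"delta_pos": [0,0,0],"yaw": 0},
    {"hand": 0.9,"delta_pos": [0,0,-25],"yaw": 0},
    {"hand": 0.9,"delta_pos": [0,0,-60],"yaw": 0},
    {"hand": 0.9,"delta_pos": [0,0,-95],"yaw": 0},
    {"hand": 0.9,"delta_pos": [0,0,-110],"yaw": 0},
    {"hand": 0.9,"delta_pos": [0,0,-110],"yaw": 0}
  ]
}}

```text
clock: 42.43
position: [512.5, -20.3, 279.3]
ee_rot: [0.097, 0.995, 0.001, 0.005]
contact_force: [-0.1, 0.4, 0.7]
gripper_width: 81.1
grasp_force: 0.0
```

{"api": "apply_moves", "payload": {
  "rows": [
    {"hand": 0.9,"delta_pos": [0,-30,0],"yaw": 0},
    {"hand": 0.9,"delta_pos": [0,-70,0],"yaw": 0},
    {"hand": 0.9,"delta_pos": [0,-110,0],"yaw": 0},
    {"hand": 0.9,"delta_pos": [0,-150,0],"yaw": 0},
    {"hand": 0.9,"delta_pos": [0,-190,0],"yaw": 0},
    {"hand": 0.9,"delta_pos": [0,-220,0],"yaw": 0},
    {"hand": 0.9,"delta_pos": [0,-250,0],"yaw": 0},
    {"hand": 0.9,"delta_pos": [0,-250,0],"yaw": 0}
  ]
}}

```text
clock: 43.1
position: [460.5, -269.5, 273.0]
ee_rot: [0.1, 0.995, -0.0, -0.001]
contact_force: [0.2, 0.2, 0.1]
gripper_width: 81.2
grasp_force: 0.0
```

Run:
```python
import fit as F
from h import *
F.RECTS=((100,70),)
for n in("top","side"):
    I=imaging.get_image(n); print(F.fit(I,133,(508.4,-20.3,-.19)))
    print([(round(d["score"],2),ray(I,d["location"][::-1],146)) for d in nets.pinpoint(n,"lid_grip")[:2]])
cv2.imwrite("pics/s9.png",cv2.resize(I["pixels"][180:380,240:500],None,fx=2.8,fy=2.8)[...,::-1])
```

```text
[ 5.08876e+02 -1.98050e+01 -1.97000e-01 -1.26841e+02]
[(0.82, array([[510.92623135, -19.93458196]]))]
[ 5.08029e+02 -1.96940e+01 -1.90000e-01 -1.34944e+02]
[(0.94, array([[503.71583815, -12.89184005]]))]
```

View pics/s9.png

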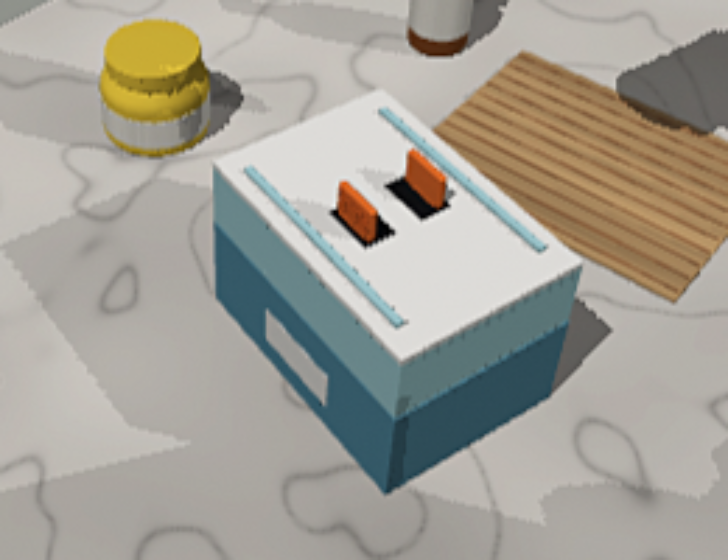

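The lid lies flush on the tray, with both tabs at crop (358,198) and (427,166) standing at the outer ends of their slots. I'll check the tab spacing, then hand in.

Run:
```python
from h import *
I=imaging.get_image("side"); w=ray(I,np.array([(358,198),(427,166)])/2.8+[240,180],159); print(w,np.linalg.norm(w[0]-w[1]))
if np.linalg.norm(w[0]-w[1])>48: print(workorder.job_done())
```

```text
[[510.75925036   8.78299857]
 [500.06200446 -43.54790711]] 53.413057946369854
the job is handed in; nothing more can be done
None
```

I handed the job in: all three tubs that were present are in the box (no green one was there), the tray is seated, and the lid is down with both tabs sprung out. The pump bottle, oil bottle and jar were left untouched, and the hand-in call gave no verdict.

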